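Zero the bench scale, tip and gather the hex-bar offcuts onto its pan, record the weight

TASK

Weigh all the hexagonal bar offcuts together. With the pan still empty, take the blunt probe from the tool rack and press the scale's recessed zero key (left of the display as seen from the robot) fully down with it; then bring every offcut into the weighing pan - tip out the ones in the tin over the pan and stand the tin upright on the bench again, and add the ones lying on the bench. Once everything is in the pan, press the recessed record key (right of the display) fully down with the probe, and finish with the probe hanging in the rack again, the other tools left as they were.

Things in the scene. Friction and masses are not known exactly. Their poses are not given: they have to be found in the camera images.
- scale: Compact bench scale fixed to the bench, light grey, 260 mm deep (x) by 200 mm wide (y). Origin: centre of its footprint on the bench; +x points from the console to the pan (away from the robot), z up. The flat console (top 56 mm above the bench, x -130 to -55 mm) is on the robot's side: a dark display with a guarded key at each side. Behind it the weighing pan.
- pan (a point): Centre of the inner floor of the weighing pan, 62 mm above the bench, axes as the scale. The pan is a rimmed stainless tray, inside 172 mm (x) by 182 mm (y), its upright rim 4 mm thick and 30 mm high above the pan floor (top 92 mm above the bench). It does not move.
- key_zero_rim (a point): Mouth of the well of the ZERO key, on the console top, LEFT of the display as seen from the robot (scale's +y side). The well is a round hole 18 mm across, axis vertical, 15 mm deep, too narrow for the fingers; the flat black key cap (15.6 mm across) lies 6 mm below this point at rest.
- key_record_rim (a point): Mouth of the well of the RECORD key, on the console top: the key on the RIGHT of the display as seen from the robot (scale's -y side). Same well and cap as the zero key: 18 mm across, cap 6 mm down.
- key_zero (a joint): Travel of the zero key in m: 0 at rest, 0.005 fully down (then 11 mm below the console top). Spring: 1 N to start, 5 N fully down; it returns by itself. It counts as pressed beyond 0.0035.
- key_record (a joint): Travel of the record key in m: 0 at rest, 0.005 fully down. Same spring; it counts as pressed beyond 0.0035.
- rack: Tool rack fixed to the bench: a teal steel shelf 200 mm long (its x) by 60 mm (y), 8 mm thick, top 95 mm above the bench, on two end legs. Origin under its centre on the bench, z up. Three holes 15 mm across at x = -65, 0, +65 mm, y = 0; in each hangs a tool, handle resting on the shelf, rod through the hole.
- probe: Blunt push probe: straight knurled aluminium handle 24 mm across and 80 mm long, with a steel rod 8 mm across projecting 70 mm from its lower end. Origin: the flat tip of the rod; z points along the rod to the handle (handle from z = 70 to 150 mm). Hangs in one of the rack's holes, tip 25 mm above the bench; about 120 g.
- driver_a: Screwdriver hanging in the rack, black bulbous fluted handle up to 33 mm across whose top stands 183 mm above the bench, thin rod. Origin at the level of the probe's origin (25 mm above the bench when hung), z up its handle. Leave alone.
- driver_b: A second screwdriver like driver_a, also hanging in the rack. Leave alone.
- tin: Open steel tin, straight-sided, 66 mm outside diameter, 85 mm tall, wall 2.5 mm, floor 3 mm, 80 g, standing on the bench with two or three offcuts inside. Origin: centre of its underside; z points to the mouth.
- tin_mouth (a point): Centre of the tin's mouth, 85 mm above its underside.
- spanner: Spanner, 180 mm long, lying on the bench behind the scale. Bystander.
- marker: Capped marker pen, 130 mm long, 18 mm thick, lying on the bench beyond the scale. Bystander.
- offcut_t0: Sawn offcut of hexagonal aluminium bar, 20 mm across flats (23 mm across corners), 22 mm long, 21 g, at first in the tin. Origin at its middle, z along the bar's axis, flats facing its x and every 60 degrees. May be absent.
- offcut_t1: Sawn offcut of hexagonal aluminium bar, 20 mm across flats (23 mm across corners), 22 mm long, 21 g, at first in the tin. Origin at its middle, z along the bar's axis, flats facing its x and every 60 degrees. May be absent.
- offcut_t2: Sawn offcut of hexagonal aluminium bar, 20 mm across flats (23 mm across corners), 22 mm long, 21 g, at first in the tin. Origin at its middle, z along the bar's axis, flats facing its x and every 60 degrees. May be absent.
- offcut_b0: Sawn offcut of hexagonal aluminium bar like those in the tin (20 mm across flats, 22 mm long, origin at its middle, z along the bar), at first standing on end on the bench. May be absent.
- offcut_b1: Sawn offcut of hexagonal aluminium bar like those in the tin (20 mm across flats, 22 mm long, origin at its middle, z along the bar), at first standing on end on the bench. May be absent.
- offcut_b2: Sawn offcut of hexagonal aluminium bar like those in the tin (20 mm across flats, 22 mm long, origin at its middle, z along the bar), at first standing on end on the bench. May be absent.
- offcut_b3: Sawn offcut of hexagonal aluminium bar like those in the tin (20 mm across flats, 22 mm long, origin at its middle, z along the bar), at first standing on end on the bench. May be absent.

How it is judged:
By the outcome, as a careful person would: the job done as asked, in the order asked, and still so for the second after the job is handed in, with the robot touching nothing.
Of offcut_b0, offcut_b1, offcut_b2, offcut_b3 only 2 to 4 are there at a start; the rules pass over those that are not, and their reading is None.
Of offcut_t0, offcut_t1, offcut_t2 only 2 to 3 are there at a start; the rules pass over those that are not, and their reading is None.
At some moment in a run one of tin, offcut_b0, offcut_b1, offcut_b2, offcut_b3 may be knocked a few centimetres aside while the robot is not near it.
It also fails if it takes over 210 s, if anything falls off the work surface, if the arm or the gripper's body presses on something with over 40 N, if the wrist force passes 120 N, or if a joint passes its speed limit or range.

ROBOT

A 7-joint arm with a two-finger parallel gripper is mounted at the origin on the work surface. World frame = base frame: x ahead of the robot, y to its left, z up, the work surface at z = 0. Lengths are in m, angles in rad, forces in N, time in s.
With the tool pointing down it reaches from about 0.425 to 0.8 m from the base axis. Payload 8.3 kg.
Tool frame: the origin (TCP) lies at the very end of the fingers, on their centre line; the grasp point (between the pads) lies bot.hold_point_z behind it (bot.hold_point_z is the distance from the TCP to the grasp point, in m); z points along the fingers, y is the direction in which the jaws open and shut (so a half turn about z gives the same grasp; the last joint's range is limited). The gripper opens to 85 mm and grips with 20 to 120 N. Pads are 22 mm wide; open, the fingers measure 114 mm over their backs; the gripper's body (76 mm by 85 mm) begins 54 mm behind the grasp point. The pads swing forward as they close: fully open they stand 13 mm farther back than shut.
Start: joints at [-1.184, 0.383, 0.016, 1.37, -0.006, 1.388, -0.046], TCP at [0.272, 0.563, 0.231] pointing down, gripper open.
Joint ranges: [-2.95, 2.95], [-0.25, 2.06], [-1.52, 1.56], [0.18, 2.33], [-1.44, 4.58], [0.02, 2.06], [-3.01, 3.01]. Speed limits (rad/s): [2.39, 2.39, 3.01, 3.01, 3.14, 3.14, 3.14].

INTERFACE

Orientations are given as [roll, pitch, yaw] about the fixed x, y, z axes, in that order (R = Rz(yaw) Ry(pitch) Rx(roll)).
In Python, from bench import bot gives the robot as it stands. The module is installed in compiled form; this text tells all that it offers.
- The arm moves only by the tool arm_command, never from a script. Its argument "deltas" is one flat list of numbers, 7 for each row, row after row: the shift along the world's x, y, z in m, then the turn, a rotation vector about the world's x, y, z in rad, then the opening, from 0 (shut) to 1 (fully open). In form: [dx, dy, dz, wx, wy, wz, hand, dx, dy, dz, wx, wy, wz, hand, ...]. A call has 1 to 8 rows; each row is the pose to reach, as a shift and turn from the pose commanded when the call began; what a row does not reach only later rows make up. A row lasts 1/10 s, in which the tool goes at most 50 mm and 8.59 degrees, less where a joint would pass 70% of its speed; a pose out of reach is approached as far as the arm can. A call with a gripper value outside its range is refused whole. The fingers move at their own pace and stop on an object; the grip force is fixed at half the most. Time passes only in rows, so rows that repeat a pose let the fingers close. It gives the time, the measured TCP pose, the force and the opening at its end, in the units of the state.
- bot.observe(): the state, without advancing time (a new reading comes with each control period).
- bot.camera(name): name is "scene" or "top" or "wrist"; returns a dict with "img" (400x640x3 uint8, red, green, blue), "fx", "fy", "cx", "cy" (pixels), "k1" (the pictures are not rectified: a ray, as slopes to the right and down, at radius r is drawn at 1 + k1 r^2 times it, then the intrinsics apply), "rvec" (rotation vector, rad) and "tvec" (3), from world to camera coordinates, as OpenCV has them. Camera axes: x right, y down, z forward; pixel columns grow to the right and rows downward; lengths in m; the calibration is good to about 2 mm. A picture is of the moment at which its call begins. There is no depth.
- bot.finish_job(): hands the job in, once; it reports no verdict.
The state is a dict: "time": time; "joint_positions": joint angles; "dq": joint speeds; "joint_efforts": joint torques, N m; "eef_pos": TCP position; "ee_rot": TCP orientation; "ft_force": force on the tool from outside, world axes, zero at the start; "torque": the same for the moment, N m; "opening": finger opening in m.
Only numpy, scipy, OpenCV 4.12 (cv2) and the standard library are available. Lean on these libraries where they do the work, as an engineer would, in place of code of your own. Each camera call takes 0.05 s, during which the arm holds its last target. There are 200 camera calls.

## Working session

There is one attempt and no reset: what is moved stays moved. The work goes in short steps, Python scripts to look and compute and a tool call to move; the robot and the scene stay as the last step left them, time stands still between calls to the robot, and variables do not carry over. Pictures are saved under pics/ and viewed, about 12 in all and at most 16, crops included, and the job is handed in when it is done.

Besides the shell and the picture viewer there is one more tool, called after "Call:" by a JSON object that holds its "fn" and its "kwargs", one argument or row to a line. arm_command: Moves the arm, as the interface text tells. Its arguments: {"type":"object","properties":{"deltas":{"type":"array","items":{"type":"number"}}},"required":["deltas"]}

```bash
mkdir -p pics; cat > h.py <<'E'
import numpy as np, cv2
from bench import bot
from scipy.spatial.transform import Rotation as Ro
def snap(n,f=None):
    c=bot.camera(n)
    if f: cv2.imwrite(f'pics/{f}.png',c['img'][:,:,::-1])
    return c
def ray(c,u,v):
    x=np.array([(u-c['cx'])/c['fx'],(v-c['cy'])/c['fy']]);s=x.copy()
    for _ in range(20): s=x/(1+c['k1']*(s@s))
    R=Ro.from_rotvec(np.ravel(c['rvec'])).as_matrix();t=np.ravel(c['tvec'])
    return -R.T@t, R.T@np.array([s[0],s[1],1])
def at(c,u,v,z):
    o,d=ray(c,u,v); return o+d*(z-o[2])/d[2]
def proj(c,p):
    R=Ro.from_rotvec(np.ravel(c['rvec'])).as_matrix();q=R@np.asarray(p,float)+np.ravel(c['tvec'])
    s=q[:2]/q[2];s=s*(1+c['k1']*(s@s));return s[0]*c['fx']+c['cx'],s[1]*c['fy']+c['cy']
E
python3 - <<'E'
from h import *
for n in('top','scene','wrist'):
    c=snap(n,n+'0');print(n,c['fx'],c['k1'],ray(c,320,200))
print(bot.observe(),bot.hold_point_z)
E
```

```text
top 479.604160732354 0.045623833606911426 (array([ 0.41511672, -0.01060611,  1.24022278]), array([ 0.13346404,  0.01790157, -0.99093971]))
scene 490.08585176180605 -0.0950232364950659 (array([ 1.57950255, -0.66617498,  0.86340709]), array([-0.69587292,  0.47147614, -0.54184637]))
wrist 298.01642239561926 -0.027567361145962945 (array([0.21215453, 0.5913118 , 0.37250098]), array([ 0.2179486 , -0.12126465, -0.96854616]))
{'time': 0.15, 'joint_positions': array([-1.18390545,  0.38407689,  0.01635102,  1.37090921, -0.0063145 ,
        1.3881999 , -0.04653319]), 'dq': array([-7.54589085e-04, -1.80967393e-03,  5.23089483e-04, -1.21372507e-03,
        6.50145444e-05, -1.09867034e-03,  4.90178684e-04]), 'joint_efforts': array([ 2.21340830e-03, -6.28153682e+01,  8.45583659e-01, -3.72168267e+01,
        1.65789051e-02,  1.08796335e-02, -1.06907575e-05]), 'eef_pos': array([0.27151127, 0.56251028, 0.23049012]), 'ee_rot': array([-3.14004715e+00, -9.32128003e-06,  2.69185248e+00]), 'ft_force': array([0.97752048, 0.18871095, 0.88924035]), 'torque': array([-0.01027624,  0.01081449, -0.01267856]), 'opening': 0.08549622507543118} 0.0187
```

View pics/top0.png

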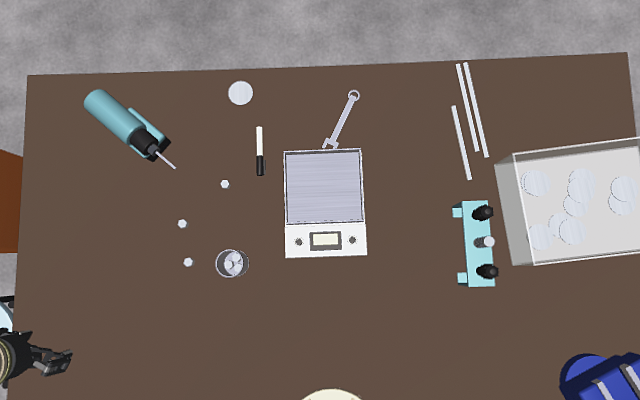

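View pics/scene0.png

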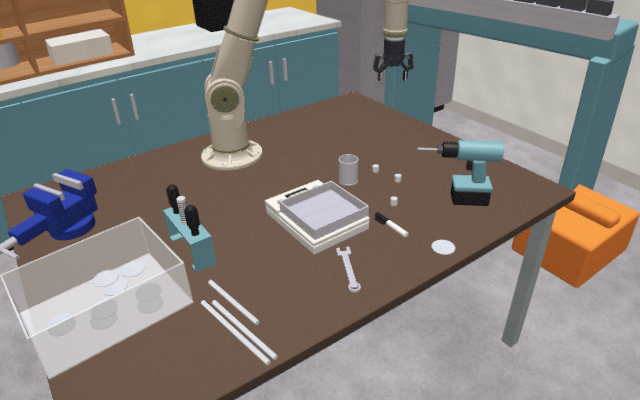

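The top view shows three standing offcuts at (225,184), (182,223) and (188,262), and the tin at (232,263). The keys are at (299,242) and (352,240). The probe is in the middle rack hole, with its top at about (488,241), between the two drivers.

```bash
python3 - <<'E'
from h import *
c=snap('top');im=c['img'].astype(int)
hsv=cv2.cvtColor(c['img'],cv2.COLOR_RGB2HSV)
def cen(mask,x0,x1,y0,y1,z,name):
    m=np.zeros_like(mask,np.uint8);m[y0:y1,x0:x1]=mask[y0:y1,x0:x1]
    n,l,s,ce=cv2.connectedComponentsWithStats(m)
    i=1+np.argmax(s[1:,4]);r=cv2.minAreaRect(np.argwhere(l==i)[:,::-1].astype(np.float32))
    print(name,s[i],ce[i].round(1),at(c,*ce[i],z).round(4),[at(c,*p,z)[:2].round(4).tolist() for p in cv2.boxPoints(r)] if s[i,4]>300 else '')
g=(hsv[...,2]>120)&(hsv[...,1]<60)
cen(g,210,240,170,200,.022,'bA');cen(g,170,195,210,235,.022,'bB');cen(g,176,200,250,275,.022,'bC')
dark=hsv[...,2]<100
cen(dark,290,308,233,252,.054,'zero');cen(dark,344,360,232,250,.054,'rec')
cen(g,280,372,220,262,.056,'console')
cen(g,480,497,233,250,.175,'probe')
teal=(hsv[...,0]>80)&(hsv[...,0]<100)&(hsv[...,1]>60)
cen(teal,450,500,195,292,.095,'rack')
t=cv2.resize(c['img'][225:295,200:270],None,fx=5,fy=5,interpolation=2);k=cv2.resize(c['img'][195:295,445:515],None,fx=5,fy=5,interpolation=2)
o=np.zeros((500,720,3),np.uint8);o[:350,:350]=t;o[:,360:710]=k
cv2.imwrite('pics/crop1.png',o[:,:,::-1])
E
```

```text
bA [220 180   9   8  57] [224.4 183.5] [0.6295 0.2575 0.022 ] 
bB [177 219  10   9  66] [181.7 223.1] [0.5298 0.367  0.022 ] 
bC [183 257  10  10  72] [187.6 261.7] [0.4316 0.3504 0.022 ] 
zero [296 239   5   6  10] [297.7 241.2] [0.4739 0.0686 0.054 ] 
rec [351 237   5   6  11] [353.  238.8] [ 0.4761 -0.0679  0.054 ] 
console [ 284  220   84   39 2331] [324.5 237.9] [0.4801 0.0021 0.056 ] [[0.527, 0.1025], [0.5287, -0.101], [0.4355, -0.1006], [0.4335, 0.1006]]
probe [484 233  11  16 105] [489. 241.] [ 0.4578 -0.3571  0.175 ] 
rack [ 452  200   43   87 1905] [473.7 243.3] [ 0.4566 -0.3475  0.095 ] [[0.5559, -0.3021], [0.56, -0.3873], [0.3597, -0.3868], [0.3549, -0.3038]]
```

View pics/crop1.png

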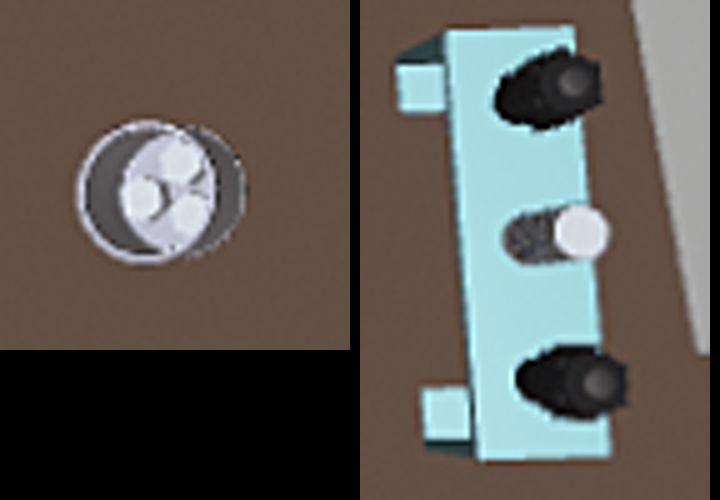

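```bash
python3 - <<'E'
from h import *
c=snap('top')
print('tin',at(c,229.4,263.4,.085).round(4),'probe',at(c,489.2,241.4,.175).round(4))
P=[at(c,*p,.095)[:2] for p in((462.2,201),(469,286.6),(488,200),(495,286))]
print(np.round(P,4),np.mean(P,0), [np.arctan2(*(a-b)[::-1]) for a,b in((P[0],P[1]),(P[2],P[3]))])
E
```

```text
tin [0.4238 0.2313 0.085 ] probe [ 0.4569 -0.3574  0.175 ]
[[ 0.5571 -0.3277]
 [ 0.357  -0.3295]
 [ 0.5578 -0.3879]
 [ 0.3573 -0.3885]] [ 0.45730794 -0.35842783] [np.float64(0.008797250755403278), np.float64(0.002886023812262971)]
```

Call:
{"fn": "arm_command", "kwargs": {
  "deltas": [0.05, -0.05, 0.03, 0, 0, -0.15, 1, 0.1, -0.1, 0.06, 0, 0, -0.3, 1, 0.15, -0.15, 0.07, 0, 0, -0.45, 1, 0.2, -0.2, 0.07, 0, 0, -0.6, 1, 0.23, -0.25, 0.07, 0, 0, -0.75, 1, 0.23, -0.3, 0.07, 0, 0, -0.9, 1, 0.23, -0.35, 0.07, 0, 0, -1.05, 1, 0.23, -0.4, 0.07, 0, 0, -1.2, 1]
}}

```text
time: 1.05
eef_pos: [0.4856, 0.2465, 0.2991]
ee_rot: [3.141, 0.0, 1.485]
ft_force: [1.2, -0.3, 0.5]
opening: 0.0855
```

Call:
{"fn": "arm_command", "kwargs": {
  "deltas": [0, -0.05, 0, 0, 0, -0.15, 1, 0, -0.1, 0, 0, 0, -0.3, 1, 0, -0.15, 0, 0, 0, -0.45, 1, 0, -0.2, 0, 0, 0, -0.6, 1, 0, -0.25, 0, 0, 0, -0.75, 1, 0, -0.3, 0, 0, 0, -0.9, 1, -0.01, -0.35, 0, 0, 0, -1.05, 1, -0.02, -0.4, 0, 0, 0, -1.2, 1]
}}

```text
time: 1.85
eef_pos: [0.4645, -0.1513, 0.2993]
ee_rot: [-3.141, -0.001, 0.286]
ft_force: [0.7, 0.5, -0.5]
opening: 0.0858
```

Call:
{"fn": "arm_command", "kwargs": {
  "deltas": [-0.01, -0.05, 0, 0, 0, -0.145, 1, -0.02, -0.1, -0.03, 0, 0, -0.29, 1, -0.0245, -0.12, -0.05, 0, 0, -0.29, 1, -0.0245, -0.12, -0.05, 0, 0, -0.29, 1, -0.0245, -0.12, -0.05, 0, 0, -0.29, 1]
}}

```text
time: 2.35
eef_pos: [0.4402, -0.2696, 0.2488]
ee_rot: [-3.141, 0.001, 0.0]
ft_force: [0.5, 0.4, 0.4]
opening: 0.0853
```

```bash
python3 - <<'E'
from h import *
c=snap('wrist','w1');print(bot.observe()['eef_pos'],bot.observe()['ee_rot'])
for p in((.457,-.358,.175),(.457,-.358,.095)): print(proj(c,p))
E
```

```text
[ 0.44108445 -0.26878797  0.2493771 ] [-3.14132806e+00 -1.10337519e-04  2.50379658e-03]
(np.float64(442.6156277004622), np.float64(190.76151157783292))
(np.float64(412.0623570167717), np.float64(173.14428465539007))
```

View pics/w1.png

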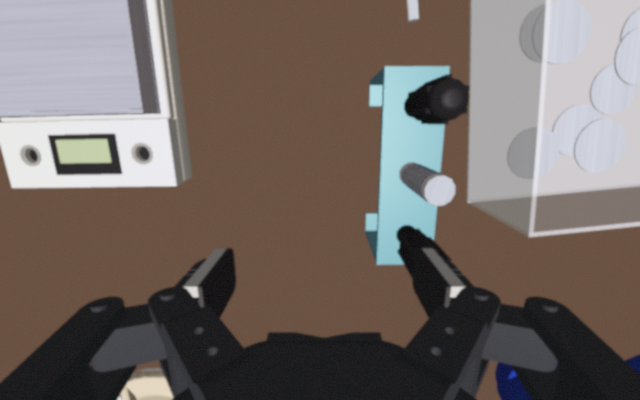

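The probe top shows at (440,190), which matches the prediction. The wells are at (31,155) and (143,153).

Call:
{"fn": "arm_command", "kwargs": {
  "deltas": [0.008, -0.045, 0, 0, 0, 0, 1, 0.016, -0.089, 0, 0, 0, 0, 1, 0.016, -0.089, 0, 0, 0, 0, 1, 0.016, -0.089, -0.03, 0, 0, 0, 1, 0.016, -0.089, -0.06, 0, 0, 0, 1, 0.016, -0.089, -0.09, 0, 0, 0, 1, 0.016, -0.089, -0.113, 0, 0, 0, 1, 0.016, -0.089, -0.113, 0, 0, 0, 1]
}}

```text
time: 3.2
eef_pos: [0.457, -0.355, 0.1338]
ee_rot: [-3.138, 0.003, 0.005]
ft_force: [-0.1, 0.6, -0.5]
opening: 0.0856
```

Call:
{"fn": "arm_command", "kwargs": {
  "deltas": [0, 0, 0, 0, 0, 0, 0.5, 0, 0, 0, 0, 0, 0, 0, 0, 0, 0, 0, 0, 0, 0, 0, 0, 0, 0, 0, 0, 0, 0, 0, 0, 0, 0, 0, 0, 0, 0, 0, 0, 0, 0, 0, 0, 0, 0, 0, 0, 0, 0]
}}

```text
time: 3.9
eef_pos: [0.4571, -0.3586, 0.137]
ee_rot: [3.141, -0.001, 0.002]
ft_force: [-0.2, 1.0, 5.4]
opening: 0.0227
```

```bash
python3 - <<'E'
from h import *
c=snap('wrist','w2');o=bot.observe();print(o['eef_pos'],o['ee_rot'],o['opening'],o['ft_force'])
E
```

```text
[ 0.45715104 -0.35856696  0.13692737] [ 3.14130169e+00 -1.30223910e-03  1.92925648e-03] 0.022676492105394578 [0.01316965 1.67993214 5.87201574]
```

View pics/w2.png

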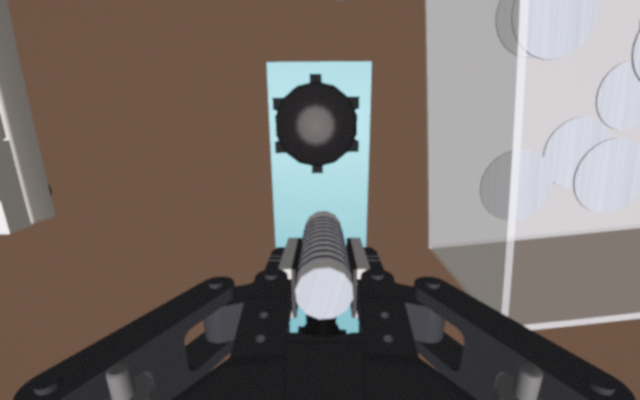

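Call:
{"fn": "arm_command", "kwargs": {
  "deltas": [0, 0, 0.02, 0, 0, 0, 0, 0, 0, 0.05, 0, 0, 0, 0, 0, 0, 0.08, 0, 0, 0, 0, 0, 0, 0.11, 0, 0, 0, 0, 0, 0.0, 0.11, 0, 0, 0, 0, 0, 0.04, 0.11, 0, 0, 0, 0, 0, 0.08, 0.11, 0, 0, 0, 0, 0, 0.12, 0.11, 0, 0, 0, 0]
}}

```text
time: 4.75
eef_pos: [0.4559, -0.2371, 0.2449]
ee_rot: [-3.141, 0.002, 0.001]
ft_force: [0.5, 1.4, -1.1]
opening: 0.0228
```

Call:
{"fn": "arm_command", "kwargs": {
  "deltas": [0, 0.04, 0, 0, 0, 0, 0, 0, 0.08, 0, 0, 0, 0, 0, 0, 0.1, 0, 0, 0, 0, 0, 0, 0.1, 0, 0, 0, 0, 0, 0, 0.1, 0, 0, 0, 0, 0]
}}

```text
time: 5.25
eef_pos: [0.4563, -0.1383, 0.2456]
ee_rot: [-3.141, 0.001, 0.003]
ft_force: [-0.7, -0.2, -0.8]
opening: 0.0226
```

```bash
python3 - <<'E'
from h import *
c=snap('wrist','w3');o=bot.observe();print(o['eef_pos'],o['ee_rot'],o['opening'],o['ft_force'])
e=np.array([c['rvec'],c['tvec']]);print(e)
for p in((.4739,.0686,.056),(.4761,-.0679,.056)): print(proj(c,p))
im=c['img']
E
```

```text
[ 0.45629421 -0.13918406  0.24574577] [3.14137344e+00 5.37119296e-04 1.03890561e-03] 0.02261190700035153 [ 0.7434686  -0.26947303 -1.42618159]
[[-2.08325757  2.07735228  0.2765397 ]
 [-0.13931484  0.40212832  0.51050827]]
(np.float64(140.72868240568403), np.float64(167.1261038600838))
(np.float64(260.99286606362335), np.float64(165.16389726740272))
```

View pics/w3.png

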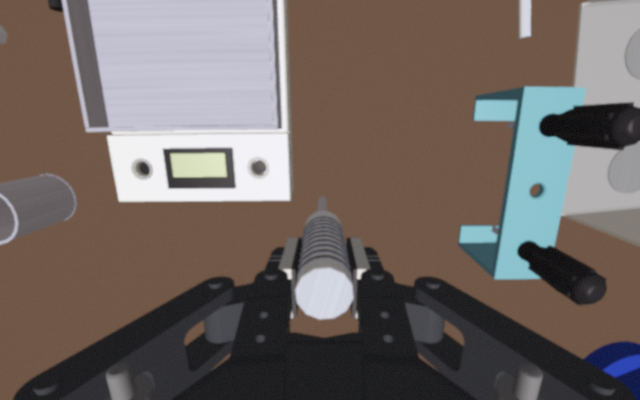

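The picture shows the wells at (142,168) and (259,168), and the empty rack hole at (537,190).

```bash
python3 - <<'E'
from h import *
c=snap('wrist');g=cv2.cvtColor(c['img'],cv2.COLOR_RGB2GRAY)
for x0,y0,z,n in((128,153,.056,'zero'),(245,153,.056,'rec'),(522,175,.095,'hole')):
    m=(g[y0:y0+31,x0:x0+31]<(165 if z<.06 else 130)).astype(np.uint8)
    k,l,s,ce=cv2.connectedComponentsWithStats(m);i=1+np.argmax(s[1:,4]);u=ce[i]+[x0,y0]
    b=s[i];bb=(x0+b[0]+(b[2]-1)/2,y0+b[1]+(b[3]-1)/2)
    print(n,b,u,at(c,*bb,z).round(4))
print(proj(c,(.4563,-.1392,.134)),bot.observe()['eef_pos'])
E
```

```text
zero [  6   8  15  16 188] [141.24468085 168.65957447] [0.4727 0.0675 0.056 ]
rec [  5   7  15  16 181] [257.01104972 167.54696133] [ 0.4736 -0.0643  0.056 ]
hole [  7   8  14  14 153] [535.51633987 189.60130719] [ 0.4574 -0.355   0.095 ]
(np.float64(323.93336649560325), np.float64(199.91291358263481)) [ 0.45627645 -0.13969007  0.245835  ]
```

Call:
{"fn": "arm_command", "kwargs": {
  "deltas": [0.005, 0.05, 0, 0, 0, 0, 0, 0.01, 0.1, 0, 0, 0, 0, 0, 0.015, 0.15, 0, 0, 0, 0, 0, 0.017, 0.2, 0, 0, 0, 0, 0, 0.017, 0.2075, -0.02, 0, 0, 0, 0, 0.017, 0.2075, -0.05, 0, 0, 0, 0, 0.017, 0.2075, -0.07, 0, 0, 0, 0, 0.017, 0.2075, -0.07, 0, 0, 0, 0]
}}

```text
time: 6.15
eef_pos: [0.4722, 0.0674, 0.1734]
ee_rot: [3.139, 0.005, -0.0]
ft_force: [-0.7, 0.3, -1.4]
opening: 0.0227
```

```bash
python3 - <<'E'
from h import *
c=snap('wrist');o=bot.observe();print(o['eef_pos'],o['ee_rot'],o['opening'],o['ft_force'])
im=cv2.resize(c['img'][80:240,220:420],None,fx=4,fy=4,interpolation=2)[:600];cv2.imwrite('pics/w4.png',im[:,:,::-1])
p=o['eef_pos']-[0,0,.112];print(p,np.array(proj(c,p))-[220,80])
E
```

```text
[0.47319783 0.06761872 0.17523066] [ 3.13992411e+00  2.47715192e-03 -6.08260585e-04] 0.022822835863746695 [ 0.1934534  -0.1529195  -0.61872145]
[0.47319783 0.06761872 0.06323066] [103.39207289 118.67382403]
```

View pics/w4.png

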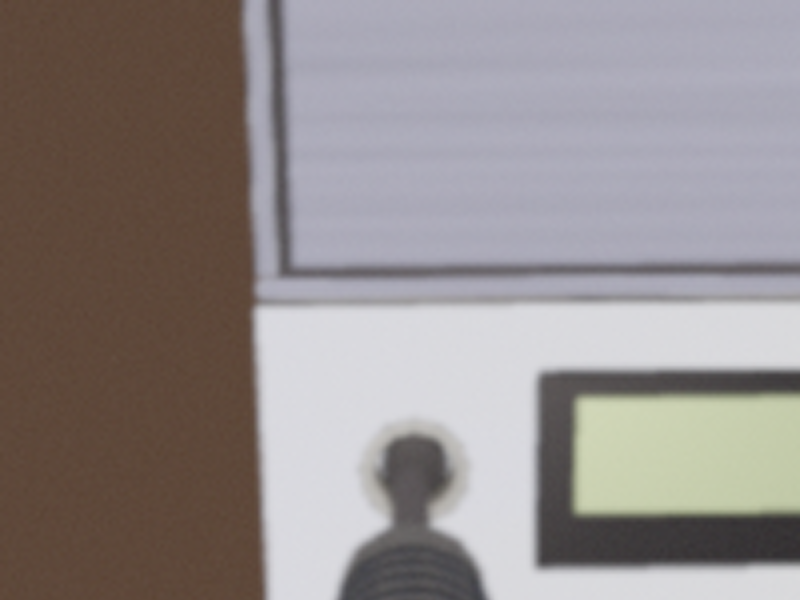

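The tip at (413,465) is centred in the guard ring.

Call:
{"fn": "arm_command", "kwargs": {
  "deltas": [0, 0, -0.007, 0, 0, 0, 0, 0, 0, -0.012, 0, 0, 0, 0, 0, 0, -0.016, 0, 0, 0, 0, 0, 0, -0.018, 0, 0, 0, 0, 0, 0, -0.019, 0, 0, 0, 0, 0, 0, -0.0195, 0, 0, 0, 0, 0, 0, -0.0195, 0, 0, 0, 0]
}}

```text
time: 6.9
eef_pos: [0.4741, 0.0691, 0.1571]
ee_rot: [-3.141, -0.001, 0.002]
ft_force: [0.7, -1.3, 4.1]
opening: 0.0229
```

Call:
{"fn": "arm_command", "kwargs": {
  "deltas": [0, 0, -0.001, 0, 0, 0, 0, 0, 0, -0.002, 0, 0, 0, 0, 0, 0, -0.002, 0, 0, 0, 0]
}}

```text
time: 7.2
eef_pos: [0.4749, 0.0691, 0.1563]
ee_rot: [-3.141, -0.003, 0.002]
ft_force: [-2.9, -1.8, 15.4]
opening: 0.0226
```

Fully bottomed at 15 N. Next I lift off and carry the probe back to the rack.

Call:
{"fn": "arm_command", "kwargs": {
  "deltas": [0, 0, 0.03, 0, 0, 0, 0, 0, 0, 0.07, 0, 0, 0, 0, 0, -0.01, 0.09, 0, 0, 0, 0, 0, -0.06, 0.09, 0, 0, 0, 0, -0.004, -0.11, 0.09, 0, 0, 0, 0, -0.008, -0.16, 0.09, 0, 0, 0, 0, -0.012, -0.21, 0.09, 0, 0, 0, 0, -0.016, -0.26, 0.09, 0, 0, 0, 0]
}}

```text
time: 8.0
eef_pos: [0.457, -0.1916, 0.2445]
ee_rot: [-3.14, -0.0, 0.003]
ft_force: [0.6, 1.2, -1.4]
opening: 0.0226
```

Call:
{"fn": "arm_command", "kwargs": {
  "deltas": [0, -0.05, 0, 0, 0, 0, 0, 0, -0.1, 0, 0, 0, 0, 0, 0, -0.15, 0, 0, 0, 0, 0, 0, -0.166, 0, 0, 0, 0, 0, 0, -0.166, 0, 0, 0, 0, 0, 0, -0.166, 0, 0, 0, 0, 0]
}}

```text
time: 8.6
eef_pos: [0.4576, -0.3558, 0.2439]
ee_rot: [-3.141, 0.001, 0.001]
ft_force: [0.4, 0.8, -1.3]
opening: 0.0225
```

```bash
python3 - <<'E'
from h import *
c=snap('wrist');o=bot.observe();print(o['eef_pos'],o['ee_rot'],o['opening'],o['ft_force'])
cv2.imwrite('pics/w5.png',c['img'][:,:,::-1])
E
```

```text
[ 0.45808112 -0.35494727  0.24405138] [-3.14023421e+00  6.14117810e-04  3.01297889e-03] 0.02271555987476715 [ 0.11983073 -0.41357495 -0.58294091]
```

Call:
{"fn": "arm_command", "kwargs": {
  "deltas": [-0.001, -0.0036, 0, 0, 0, 0, 0, -0.001, -0.0036, -0.01, 0, 0, 0, 0, -0.001, -0.0036, -0.025, 0, 0, 0, 0, -0.001, -0.0036, -0.035, 0, 0, 0, 0, -0.001, -0.0036, -0.045, 0, 0, 0, 0, -0.001, -0.0036, -0.055, 0, 0, 0, 0, -0.001, -0.0036, -0.055, 0, 0, 0, 0]
}}

```text
time: 9.35
eef_pos: [0.4562, -0.3591, 0.1878]
ee_rot: [-3.14, 0.002, 0.002]
ft_force: [-0.7, 0.7, -1.5]
opening: 0.0229
```

Call:
{"fn": "arm_command", "kwargs": {
  "deltas": [0, 0, -0.02, 0, 0, 0, 0, 0, 0, -0.035, 0, 0, 0, 0, 0, 0, -0.045, 0, 0, 0, 0, 0, 0, -0.05, 0, 0, 0, 0, 0, 0, -0.051, 0, 0, 0, 0, 0, 0, -0.051, 0, 0, 0, 0]
}}

```text
time: 9.95
eef_pos: [0.4569, -0.3601, 0.139]
ee_rot: [3.141, -0.0, 0.002]
ft_force: [-0.6, -0.1, -0.8]
opening: 0.0231
```

Call:
{"fn": "arm_command", "kwargs": {
  "deltas": [0, 0, 0, 0, 0, 0, 1, 0, 0, 0, 0, 0, 0, 1, 0, 0, 0, 0, 0, 0, 1, 0, 0, 0, 0, 0, 0, 1, 0, 0, 0, 0, 0, 0, 1, 0, 0, 0, 0, 0, 0, 1]
}}

```text
time: 10.55
eef_pos: [0.4568, -0.3598, 0.1387]
ee_rot: [-3.142, -0.0, 0.002]
ft_force: [-0.8, -0.6, -0.1]
opening: 0.0854
```

```bash
python3 - <<'E'
from h import *
c=snap('wrist','w6');o=bot.observe();print(o['eef_pos'],o['ee_rot'],o['opening'],o['ft_force'])
E
```

```text
[ 0.45673847 -0.35984541  0.1386708 ] [-3.14156544e+00 -4.24613656e-05  1.86363745e-03] 0.08537572027226056 [-0.20162132 -0.70237951  0.47799508]
```

View pics/w6.png

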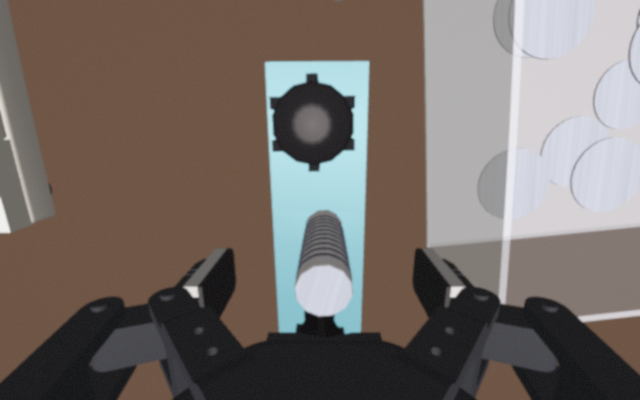

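Probe hangs freely. Next: bench offcuts.

Call:
{"fn": "arm_command", "kwargs": {
  "deltas": [0, 0, 0.04, 0, 0, 0, 1, 0, 0, 0.08, 0, 0, 0, 1, 0, 0, 0.12, 0, 0, 0, 1, 0.01, 0.05, 0.12, 0, 0, 0.14, 1, 0.02, 0.1, 0.12, 0, 0, 0.28, 1, 0.03, 0.15, 0.12, 0, 0, 0.42, 1, 0.04, 0.2, 0.12, 0, 0, 0.56, 1, 0.04, 0.25, 0.12, 0, 0, 0.7, 1]
}}

```text
time: 11.4
eef_pos: [0.4972, -0.1114, 0.2588]
ee_rot: [3.141, -0.001, 0.708]
ft_force: [0.8, 0.1, 0.1]
opening: 0.0853
```

Call:
{"fn": "arm_command", "kwargs": {
  "deltas": [0, 0.05, 0, 0, 0, 0.14, 1, 0, 0.1, 0, 0, 0, 0.28, 1, 0, 0.15, 0, 0, 0, 0.42, 1, 0, 0.2, 0, 0, 0, 0.56, 1, 0, 0.25, 0, 0, 0, 0.7, 1, -0.01, 0.3, 0, 0, 0, 0.84, 1, -0.02, 0.35, 0, 0, 0, 0.87, 1, -0.03, 0.39, 0, 0, 0, 0.87, 1]
}}

```text
time: 12.2
eef_pos: [0.4657, 0.2789, 0.2586]
ee_rot: [-3.141, -0.0, 1.574]
ft_force: [1.6, 0.4, 0.1]
opening: 0.0853
```

Call:
{"fn": "arm_command", "kwargs": {
  "deltas": [-0.01, 0.03, -0.03, 0, 0, 0, 1, -0.02, 0.045, -0.05, 0, 0, 0, 1, -0.02, 0.045, -0.05, 0, 0, 0, 1]
}}

```text
time: 12.5
eef_pos: [0.4431, 0.3234, 0.2053]
ee_rot: [-3.136, 0.003, 1.577]
ft_force: [-0.7, 0.2, -0.5]
opening: 0.0854
```

```bash
python3 - <<'E'
from h import *
c=snap('wrist','w7');o=bot.observe();print(o['eef_pos'],o['ee_rot'],o['opening'],o['ft_force'])
for p in((.4316,.3504,.022),(.5298,.367,.022),(.6295,.2575,.022),(.4238,.2313,.085)): print(np.round(proj(c,p)))
t=snap('top','t2');print(at(t,323,187,.062))
E
```

```text
[0.44529655 0.32168407 0.20731421] [-3.13915041e+00  2.17304873e-03  1.57453061e+00] 0.08538061121435196 [ 0.35083689 -1.40084802  0.78826266]
[315. 159.]
[406. 145.]
[483. 240.]
[305. 288.]
[0.60620648 0.00235883 0.062     ]
```

View pics/w7.png

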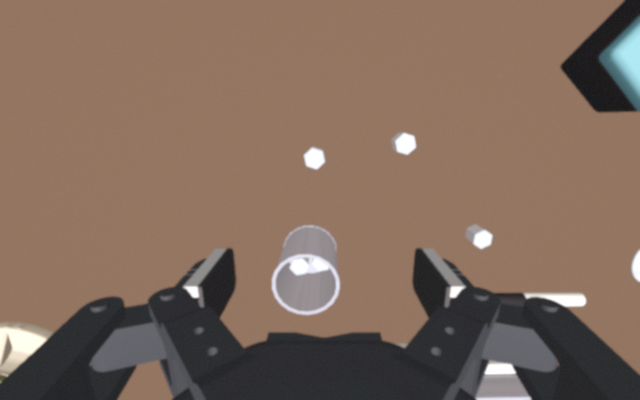

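Offcuts show at (315,158), (405,144) and (482,239) and the tin mouth at (306,285). All agree with the estimates.

Call:
{"fn": "arm_command", "kwargs": {
  "deltas": [-0.0137, 0.0287, -0.04, 0, 0, 0, 1, -0.0137, 0.0287, -0.08, 0, 0, 0, 1, -0.0137, 0.0287, -0.12, 0, 0, 0, 1, -0.0137, 0.0287, -0.16, 0, 0, 0, 1, -0.0137, 0.0287, -0.185, 0, 0, 0, 1, -0.0137, 0.0287, -0.2, 0, 0, 0, 1, -0.0137, 0.0287, -0.2, 0, 0, 0, 1]
}}

```text
time: 13.3
eef_pos: [0.4336, 0.3485, 0.008]
ee_rot: [-3.141, 0.002, 1.57]
ft_force: [0.9, -0.1, 0.4]
opening: 0.0852
```

Call:
{"fn": "arm_command", "kwargs": {
  "deltas": [0, 0, 0, 0, 0, 0, 0.5, 0, 0, 0, 0, 0, 0, 0, 0, 0, 0, 0, 0, 0, 0, 0, 0, 0, 0, 0, 0, 0, 0, 0, 0, 0, 0, 0, 0, 0, 0, 0, 0, 0, 0, 0]
}}

```text
time: 13.9
eef_pos: [0.4334, 0.3505, 0.0098]
ee_rot: [3.141, -0.001, 1.572]
ft_force: [-1.5, -1.3, 6.9]
opening: 0.0185
```

Call:
{"fn": "arm_command", "kwargs": {
  "deltas": [0, 0, 0.04, 0, 0, 0, 0, 0, 0, 0.09, 0, 0, 0, 0, 0.02, -0.02, 0.13, 0, 0, 0, 0, 0.05, -0.055, 0.15, 0, 0, 0, 0, 0.08, -0.09, 0.15, 0, 0, 0, 0, 0.11, -0.125, 0.15, 0, 0, 0, 0, 0.14, -0.16, 0.15, 0, 0, 0, 0, 0.17, -0.2, 0.15, 0, 0, 0, 0]
}}

```text
time: 14.7
eef_pos: [0.6038, 0.1496, 0.159]
ee_rot: [3.141, -0.001, 1.574]
ft_force: [0.2, 1.0, 0.5]
opening: 0.0183
```

Call:
{"fn": "arm_command", "kwargs": {
  "deltas": [0.02, -0.04, 0, 0, 0, 0, 0, 0.036, -0.08, 0, 0, 0, 0, 0, 0.036, -0.1, -0.02, 0, 0, 0, 0, 0.036, -0.1, -0.05, 0, 0, 0, 0, 0.036, -0.1, -0.07, 0, 0, 0, 0, 0.036, -0.1, -0.081, 0, 0, 0, 0, 0.036, -0.1, -0.083, 0, 0, 0, 0]
}}

```text
time: 15.4
eef_pos: [0.6381, 0.0502, 0.0743]
ee_rot: [-3.139, 0.0, 1.572]
ft_force: [0.3, 0.4, 0.1]
opening: 0.0188
```

Call:
{"fn": "arm_command", "kwargs": {
  "deltas": [0, 0, 0, 0, 0, 0, 0.45, 0, 0, 0, 0, 0, 0, 0.45, 0, 0, 0, 0, 0, 0, 0.45, 0, 0, 0.03, 0, 0, 0, 0.45, 0, 0, 0.07, 0, 0, 0, 0.5, 0, 0.02, 0.1, 0, 0, 0, 0.7, 0, 0.06, 0.1, 0, 0, 0, 1, 0, 0.1, 0.1, 0, 0, 0, 1]
}}

```text
time: 16.2
eef_pos: [0.6402, 0.1502, 0.1786]
ee_rot: [3.137, -0.001, 1.569]
ft_force: [0.5, 0.3, 0.0]
opening: 0.0834
```

Call:
{"fn": "arm_command", "kwargs": {
  "deltas": [-0.003, 0.04, 0, 0, 0, 0, 1, -0.006, 0.08, 0, 0, 0, 0, 1, -0.0085, 0.1075, 0, 0, 0, 0, 1, -0.0085, 0.1075, 0, 0, 0, 0, 1]
}}

```text
time: 16.6
eef_pos: [0.6287, 0.2647, 0.1758]
ee_rot: [-3.141, -0.003, 1.58]
ft_force: [-0.9, -0.0, -1.0]
opening: 0.0854
```

```bash
cat >> h.py <<'E'
def blobs(n='wrist',z=.022,v=150,lo=30):
    c=snap(n);h=cv2.cvtColor(c['img'],cv2.COLOR_RGB2HSV);m=((h[...,2]>v)&(h[...,1]<60)).astype(np.uint8)
    k,l,s,ce=cv2.connectedComponentsWithStats(m)
    for i in range(1,k):
        if lo<s[i,4]<4000: 
            b=s[i];print(n,b,at(c,b[0]+(b[2]-1)/2,b[1]+(b[3]-1)/2,z).round(4))
E
python3 - <<'E'
from h import *
o=bot.observe();print(o['eef_pos'],o['ee_rot'],o['opening'])
blobs('wrist',lo=150)
blobs('top',lo=50)
c=snap('wrist','w8');t=snap('top');print(proj(c,(.6295,.2575,.022)))
cv2.imwrite('pics/t8.png',t['img'][130:280,150:390,::-1].repeat(3,0).repeat(3,1))
E
```

```text
[0.62867961 0.26470124 0.17579222] [-3.14107415 -0.00339749  1.58048004] 0.08542214420261816
wrist [ 346    0  109  117 2356] [0.6969 0.3899 0.022 ]
wrist [206  68  29  28 577] [0.5302 0.3682 0.022 ]
wrist [313 181  24  28 502] [0.629  0.2607 0.022 ]
wrist [113 182  60  56 365] [0.4389 0.2428 0.022 ]
wrist [  46  193   79   84 1632] [0.371 0.214 0.022]
wrist [ 514  198   60   58 2731] [0.8628 0.2281 0.022 ]
wrist [389 262  25  18 441] [0.7138 0.1759 0.022 ]
wrist [ 225  321  155   28 2233] [0.6043 0.0921 0.022 ]
wrist [143 359  28  41 770] [0.4217 0.0225 0.022 ]
top [463  62  26  95 407] [ 0.805 -0.397  0.022]
top [456  64  23  88 377] [ 0.8099 -0.3757  0.022 ]
top [229  81  24  24 454] [0.8726 0.2145 0.022 ]
top [167  92  14  43  78] [0.8221 0.392  0.022 ]
top [452 105  20  75 324] [ 0.7189 -0.3561  0.022 ]
top [256 126   7  30 162] [0.7408 0.1667 0.022 ]
top [221 180   8   8  52] [0.6295 0.2573 0.022 ]
top [313 233  25  12 271] [0.4804 0.0013 0.022 ]
top [486 236  10  11  91] [ 0.4638 -0.4104  0.022 ]
top [216 249  27  28 361] [0.4266 0.2455 0.022 ]
top [  0 306  12  75 680] [0.2473 0.794  0.022 ]
top [ 154  333   65   67 3493] [0.1791 0.3501 0.022 ]
top [626 366  14  24 126] [ 0.1392 -0.708   0.022 ]
top [598 382  16  18 112] [ 0.1103 -0.6442  0.022 ]
top [302 389  59  11 448] [ 0.1069 -0.0026  0.022 ]
(np.float64(323.21145583818884), np.float64(190.90704611337748))
```

View pics/t8.png

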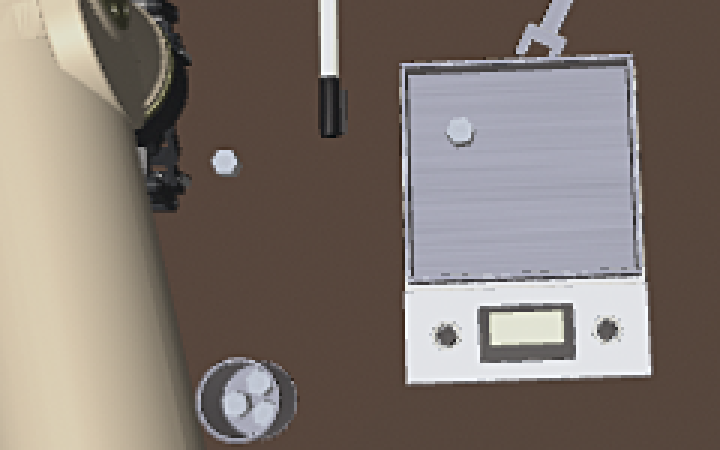

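The first offcut stands in the pan at (460,130). The next is still in place at (225,161) in the crop.

Call:
{"fn": "arm_command", "kwargs": {
  "deltas": [0.0006, -0.006, -0.04, 0, 0, 0, 1, 0.0006, -0.006, -0.08, 0, 0, 0, 1, 0.0006, -0.006, -0.12, 0, 0, 0, 1, 0.0006, -0.006, -0.15, 0, 0, 0, 1, 0.0006, -0.006, -0.166, 0, 0, 0, 1, 0.0006, -0.006, -0.166, 0, 0, 0, 1]
}}

```text
time: 17.4
eef_pos: [0.63, 0.2496, 0.0076]
ee_rot: [-3.138, 0.002, 1.57]
ft_force: [-0.2, 0.6, -0.0]
opening: 0.0857
```

Call:
{"fn": "arm_command", "kwargs": {
  "deltas": [0, 0, 0, 0, 0, 0, 0.5, 0, 0, 0, 0, 0, 0, 0, 0, 0, 0, 0, 0, 0, 0, 0, 0, 0, 0, 0, 0, 0, 0, 0, 0, 0, 0, 0, 0, 0, 0, 0, 0, 0, 0, 0]
}}

```text
time: 18.0
eef_pos: [0.6318, 0.2518, 0.0109]
ee_rot: [3.14, -0.001, 1.572]
ft_force: [-1.4, 0.3, 5.5]
opening: 0.0178
```

Call:
{"fn": "arm_command", "kwargs": {
  "deltas": [0, 0, 0.04, 0, 0, 0, 0, 0, 0, 0.09, 0, 0, 0, 0, 0, -0.02, 0.13, 0, 0, 0, 0, 0.003, -0.06, 0.15, 0, 0, 0, 0, 0.006, -0.105, 0.15, 0, 0, 0, 0, 0.008, -0.15, 0.15, 0, 0, 0, 0, 0.008, -0.2, 0.15, 0, 0, 0, 0, 0.008, -0.25, 0.15, 0, 0, 0, 0]
}}

```text
time: 18.8
eef_pos: [0.6388, -0.0, 0.1599]
ee_rot: [3.141, -0.0, 1.573]
ft_force: [1.1, -0.5, 0.3]
opening: 0.0175
```

Call:
{"fn": "arm_command", "kwargs": {
  "deltas": [0, 0, 0, 0, 0, 0, 0, 0, 0, -0.03, 0, 0, 0, 0, 0, 0, -0.06, 0, 0, 0, 0, 0, 0, -0.078, 0, 0, 0, 0, 0, 0, -0.083, 0, 0, 0, 0, 0, 0, -0.083, 0, 0, 0, 0]
}}

```text
time: 19.4
eef_pos: [0.6387, 0.0017, 0.0762]
ee_rot: [-3.14, 0.0, 1.572]
ft_force: [0.5, -0.3, -0.4]
opening: 0.0175
```

Call:
{"fn": "arm_command", "kwargs": {
  "deltas": [0, 0, 0, 0, 0, 0, 0.45, 0, 0, 0, 0, 0, 0, 0.45, 0, 0, 0, 0, 0, 0, 0.45, 0, 0, 0.03, 0, 0, 0, 0.45, 0, 0, 0.07, 0, 0, 0, 0.5, 0, 0.02, 0.1, 0, 0, 0, 0.7, 0, 0.06, 0.1, 0, 0, 0, 1, -0.01, 0.1, 0.1, 0, 0, 0, 1]
}}

```text
time: 20.2
eef_pos: [0.6306, 0.1017, 0.1789]
ee_rot: [3.137, -0.001, 1.569]
ft_force: [0.5, 1.2, -0.8]
opening: 0.0838
```

Call:
{"fn": "arm_command", "kwargs": {
  "deltas": [-0.02, 0.04, 0, 0, 0, 0, 1, -0.04, 0.08, 0, 0, 0, 0, 1, -0.05, 0.12, 0, 0, 0, 0, 1, -0.07, 0.16, 0, 0, 0, 0, 1, -0.09, 0.2, 0, 0, 0, 0, 1, -0.1, 0.24, 0, 0, 0, 0, 1, -0.1, 0.26, 0, 0, 0, 0, 1, -0.1, 0.26, 0, 0, 0, 0, 1]
}}

```text
time: 21.0
eef_pos: [0.527, 0.3664, 0.1768]
ee_rot: [-3.141, -0.002, 1.579]
ft_force: [0.7, -0.6, 0.6]
opening: 0.0854
```

```bash
python3 - <<'E'
from h import *
o=bot.observe();print(o['eef_pos'],o['ee_rot'],o['opening'])
blobs('wrist',lo=250)
t=snap('top');cv2.imwrite('pics/t9.png',t['img'][130:280,150:390,::-1].repeat(3,0).repeat(3,1))
E
```

```text
[0.52703045 0.36638629 0.17675616] [-3.14108973e+00 -2.07428146e-03  1.57850116e+00] 0.08537976136868816
wrist [314 174  25  27 493] [0.5288 0.3698 0.022 ]
wrist [ 537  228   89   71 1347] [0.8142 0.2859 0.022 ]
wrist [ 578  278   55   50 2082] [0.8563 0.2352 0.022 ]
wrist [219 312  32  35 314] [0.4231 0.1992 0.022 ]
```

Call:
{"fn": "arm_command", "kwargs": {
  "deltas": [0.0005, 0.0063, -0.04, 0, 0, 0, 1, 0.0005, 0.0063, -0.08, 0, 0, 0, 1, 0.0005, 0.0063, -0.12, 0, 0, 0, 1, 0.0005, 0.0063, -0.15, 0, 0, 0, 1, 0.0005, 0.0063, -0.165, 0, 0, 0, 1, 0.0005, 0.0063, -0.166, 0, 0, 0, 1]
}}

```text
time: 21.7
eef_pos: [0.5293, 0.3656, 0.009]
ee_rot: [-3.139, 0.003, 1.57]
ft_force: [-0.1, 0.7, 0.9]
opening: 0.0855
```

Call:
{"fn": "arm_command", "kwargs": {
  "deltas": [0, 0, 0, 0, 0, 0, 0.5, 0, 0, 0, 0, 0, 0, 0, 0, 0, 0, 0, 0, 0, 0, 0, 0, 0, 0, 0, 0, 0, 0, 0, 0, 0, 0, 0, 0, 0, 0, 0, 0, 0, 0, 0]
}}

```text
time: 22.3
eef_pos: [0.5301, 0.3683, 0.012]
ee_rot: [3.14, -0.001, 1.572]
ft_force: [-1.8, -1.8, 6.4]
opening: 0.0188
```

Call:
{"fn": "arm_command", "kwargs": {
  "deltas": [0, 0, 0.04, 0, 0, 0, 0, 0, 0, 0.09, 0, 0, 0, 0, 0.01, -0.03, 0.13, 0, 0, 0, 0, 0.025, -0.07, 0.15, 0, 0, 0, 0, 0.035, -0.115, 0.15, 0, 0, 0, 0, 0.05, -0.16, 0.15, 0, 0, 0, 0, 0.06, -0.205, 0.15, 0, 0, 0, 0, 0.075, -0.25, 0.15, 0, 0, 0, 0]
}}

```text
time: 23.1
eef_pos: [0.6046, 0.1162, 0.1613]
ee_rot: [3.141, -0.001, 1.572]
ft_force: [0.6, 0.7, -0.5]
opening: 0.0186
```

Call:
{"fn": "arm_command", "kwargs": {
  "deltas": [0.015, -0.045, 0, 0, 0, 0, 0, 0.03, -0.09, 0, 0, 0, 0, 0, 0.034, -0.135, 0, 0, 0, 0, 0, 0.034, -0.168, -0.02, 0, 0, 0, 0, 0.034, -0.168, -0.06, 0, 0, 0, 0, 0.034, -0.168, -0.078, 0, 0, 0, 0, 0.034, -0.168, -0.084, 0, 0, 0, 0, 0.034, -0.168, -0.084, 0, 0, 0, 0]
}}

```text
time: 23.9
eef_pos: [0.6383, -0.05, 0.0764]
ee_rot: [-3.141, 0.0, 1.572]
ft_force: [-0.4, -0.5, -0.9]
opening: 0.0187
```

Call:
{"fn": "arm_command", "kwargs": {
  "deltas": [0, 0, 0, 0, 0, 0, 0.45, 0, 0, 0, 0, 0, 0, 0.45, 0, 0, 0, 0, 0, 0, 0.45, 0, 0, 0.03, 0, 0, 0, 0.45, 0, 0, 0.07, 0, 0, 0, 0.5, -0.01, 0.04, 0.1, 0, 0, 0, 0.7, -0.03, 0.08, 0.12, 0, 0, 0, 1, -0.05, 0.12, 0.14, 0, 0, 0, 1]
}}

```text
time: 24.7
eef_pos: [0.5883, 0.0709, 0.2186]
ee_rot: [3.14, -0.001, 1.571]
ft_force: [0.3, 1.0, 0.1]
opening: 0.0832
```

All three bench offcuts are placed. For the tin, I tilt the tool sideways 60° and approach it along the tool axis.

Call:
{"fn": "arm_command", "kwargs": {
  "deltas": [-0.02, 0.008, 0.01, 0.14, 0, 0, 1, -0.04, 0.016, 0.01, 0.28, 0, 0, 1, -0.06, 0.024, 0.01, 0.42, 0, 0, 1, -0.08, 0.032, 0.01, 0.56, 0, 0, 1, -0.1, 0.04, 0, 0.7, 0, 0, 1, -0.12, 0.048, 0, 0.84, 0, 0, 1, -0.145, 0.056, 0, 0.98, 0, 0, 1, -0.164, 0.067, 0, 1.047, 0, 0, 1]
}}

```text
time: 25.5
eef_pos: [0.4239, 0.1353, 0.2165]
ee_rot: [3.14, -1.052, 1.568]
ft_force: [-0.4, 0.3, -0.2]
opening: 0.0854
```

```bash
python3 - <<'E'
from h import *
o=bot.observe();print(o['eef_pos'],o['ee_rot'],o['joint_positions'].round(2))
t=snap('top');cv2.imwrite('pics/t10.png',t['img'][130:280,150:390,::-1].repeat(3,0).repeat(3,1))
E
```

```text
[0.42392876 0.13528955 0.21646703] [ 3.14020673 -1.0516496   1.56773708] [-0.1   0.25  0.48  2.06 -1.04  1.54  0.82]
```

View pics/t10.png

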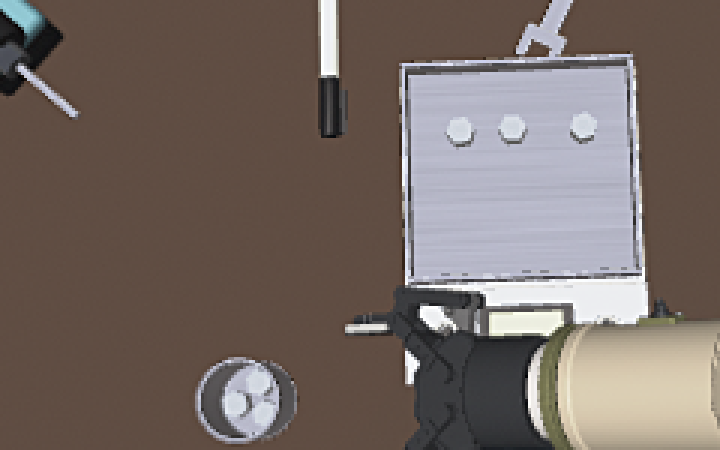

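The pan holds three offcuts at (460,130), (512,128) and (583,126). The tin has not moved, with its mouth at (237,400) in the crop.

Call:
{"fn": "arm_command", "kwargs": {
  "deltas": [0, 0.002, -0.03, 0, 0, 0, 1, 0, 0.002, -0.06, 0, 0, 0, 1, 0, 0.002, -0.09, 0, 0, 0, 1, 0, 0.002, -0.104, 0, 0, 0, 1, 0, 0.002, -0.104, 0, 0, 0, 1]
}}

```text
time: 26.05
eef_pos: [0.4241, 0.1389, 0.1114]
ee_rot: [-3.139, -1.046, 1.569]
ft_force: [-0.2, -0.3, 0.3]
opening: 0.0853
```

```bash
python3 - <<'E'
from h import *
o=bot.observe();print(o['eef_pos'],o['ee_rot'],o['joint_positions'].round(2))
c=snap('wrist');cv2.imwrite('pics/w11.png',c['img'][:,:,::-1]);print(proj(c,(.4238,.2313,.085)),proj(c,(.4238,.2313,0)))
E
```

```text
[0.42410843 0.13890175 0.11139072] [-3.13852406 -1.04642692  1.56936265] [-0.07  0.46  0.44  2.11 -1.13  1.46  1.05]
(np.float64(323.97345292570736), np.float64(177.42450515263099)) (np.float64(324.10477748884597), np.float64(242.51048692700383))
```

View pics/w11.png

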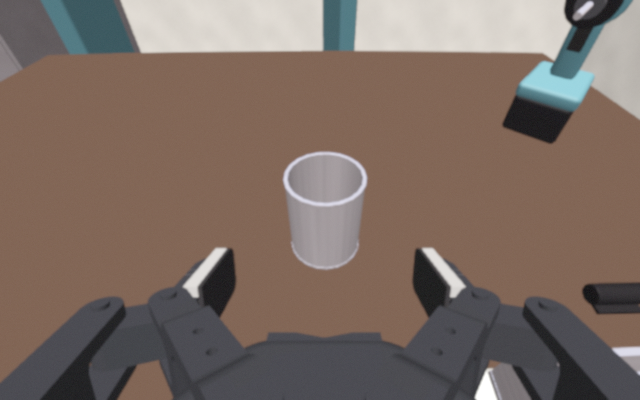

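The tin is centred between the fingers, with its mouth at (325,178). I slide in and grip.

Call:
{"fn": "arm_command", "kwargs": {
  "deltas": [0, 0.03, -0.017, 0, 0, 0, 1, 0, 0.06, -0.034, 0, 0, 0, 1, 0, 0.085, -0.049, 0, 0, 0, 1, 0, 0.1, -0.058, 0, 0, 0, 1, 0, 0.111, -0.064, 0, 0, 0, 1, 0, 0.111, -0.064, 0, 0, 0, 1]
}}

```text
time: 26.7
eef_pos: [0.4245, 0.2511, 0.0494]
ee_rot: [3.138, -1.048, 1.577]
ft_force: [0.0, 0.1, 0.3]
opening: 0.085
```

Call:
{"fn": "arm_command", "kwargs": {
  "deltas": [0, 0, 0, 0, 0, 0, 0.8, 0, 0, 0, 0, 0, 0, 0.5, 0, 0, 0, 0, 0, 0, 0.3, 0, 0, 0, 0, 0, 0, 0, 0, 0, 0, 0, 0, 0, 0, 0, 0, 0, 0, 0, 0, 0]
}}

```text
time: 27.3
eef_pos: [0.4257, 0.2488, 0.0498]
ee_rot: [3.136, -1.048, 1.574]
ft_force: [-1.4, -3.3, 6.7]
opening: 0.065
```

```bash
python3 - <<'E'
from h import *
o=bot.observe();print(o['eef_pos'],o['ee_rot'],o['joint_positions'].round(2),o['opening'])
c=snap('wrist');cv2.imwrite('pics/w12.png',c['img'][:,:,::-1])
E
```

```text
[0.42567401 0.24882414 0.04984479] [ 3.13638799 -1.04799785  1.5740513 ] [-0.2   0.55  0.3   2.18 -1.36  1.26  1.13] 0.06496744055557849
```

View pics/w12.png

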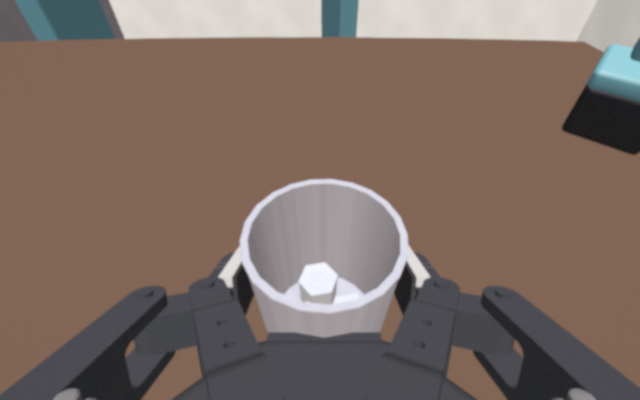

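Tin held with the offcuts visible inside. I lift it, carry it over the pan and start tilting.

Call:
{"fn": "arm_command", "kwargs": {
  "deltas": [0, 0, 0.03, 0, 0, 0, 0, 0, 0, 0.07, 0, 0, 0, 0, 0.01, -0.005, 0.11, 0, 0, 0, 0, 0.03, -0.01, 0.15, 0, 0, 0, 0, 0.05, -0.03, 0.18, -0.05, 0, 0, 0, 0.075, -0.06, 0.18, -0.15, 0, 0, 0, 0.095, -0.09, 0.18, -0.25, 0, 0, 0, 0.11, -0.12, 0.18, -0.35, 0, 0, 0]
}}

```text
time: 28.15
eef_pos: [0.5359, 0.1267, 0.2294]
ee_rot: [3.139, -0.692, 1.57]
ft_force: [0.5, 1.0, -2.1]
opening: 0.0651
```

Call:
{"fn": "arm_command", "kwargs": {
  "deltas": [0.01, -0.025, 0, -0.12, 0, 0, 0, 0.02, -0.05, 0, -0.24, 0, 0, 0, 0.03, -0.075, 0, -0.36, 0, 0, 0, 0.039, -0.1, 0, -0.48, 0, 0, 0, 0.039, -0.125, 0, -0.6, 0, 0, 0, 0.039, -0.15, 0, -0.72, 0, 0, 0, 0.039, -0.174, 0, -0.84, 0, 0, 0, 0.039, -0.174, 0, -0.95, 0, 0, 0]
}}

```text
time: 28.95
eef_pos: [0.5733, -0.05, 0.2301]
ee_rot: [3.14, 0.259, 1.563]
ft_force: [-0.4, 0.3, -1.0]
opening: 0.0652
```

```bash
python3 - <<'E'
from h import *
o=bot.observe();print(o['eef_pos'],Ro.from_euler('xyz',o['ee_rot']).as_matrix().round(2).tolist(),o['joint_positions'].round(2),o['opening'])
E
```

```text
[ 0.57326961 -0.05002679  0.23014953] [[0.01, 1.0, 0.0], [0.97, -0.01, -0.26], [-0.26, 0.0, -0.97]] [-0.6   0.31  0.6   1.56  0.09  1.33 -0.05] 0.06517022498459195
```

Call:
{"fn": "arm_command", "kwargs": {
  "deltas": [0, 0, -0.025, -0.05, 0, 0, 0, 0, -0.002, -0.05, -0.1, 0, 0, 0, 0, -0.004, -0.07, -0.18, 0, 0, 0, 0, -0.004, -0.075, -0.26, 0, 0, 0, 0, -0.005, -0.076, -0.34, 0, 0, 0, 0, -0.006, -0.077, -0.42, 0, 0, 0, 0, -0.006, -0.078, -0.5, 0, 0, 0, 0, -0.007, -0.079, -0.58, 0, 0, 0]
}}

```text
time: 29.75
eef_pos: [0.5737, -0.0517, 0.1501]
ee_rot: [3.141, 0.836, 1.57]
ft_force: [0.1, 0.4, -1.4]
opening: 0.0651
```

Call:
{"fn": "arm_command", "kwargs": {
  "deltas": [0, -0.001, 0, -0.08, 0, 0, 0, 0, -0.001, 0, -0.16, 0, 0, 0, 0, -0.002, 0, -0.24, 0, 0, 0, 0, -0.002, 0, -0.32, 0, 0, 0, 0, -0.002, 0, -0.4, 0, 0, 0, 0, -0.002, 0, -0.47, 0, 0, 0, 0, -0.002, 0, -0.47, 0, 0, 0, 0, -0.002, 0, -0.47, 0, 0, 0]
}}

```text
time: 30.55
eef_pos: [0.5737, -0.0537, 0.1498]
ee_rot: [-3.138, 1.302, 1.573]
ft_force: [-0.1, 0.1, -0.5]
opening: 0.065
```

```bash
python3 - <<'E'
from h import *
o=bot.observe();print(o['eef_pos'],o['ee_rot'],o['joint_positions'].round(2),o['opening'],o['ft_force'])
t=snap('scene');a=t['img'][150:270,230:410].repeat(4,0).repeat(4,1);cv2.imwrite('pics/s13.png',a[:,:,::-1])
E
```

```text
[ 0.57366591 -0.05372108  0.14976661] [-3.13843022  1.30221048  1.57334353] [-1.    0.92  0.7   1.61  0.63  1.42 -0.67] 0.06504446035695345 [-0.05144349  0.10874547 -0.48592326]
```

View pics/s13.png

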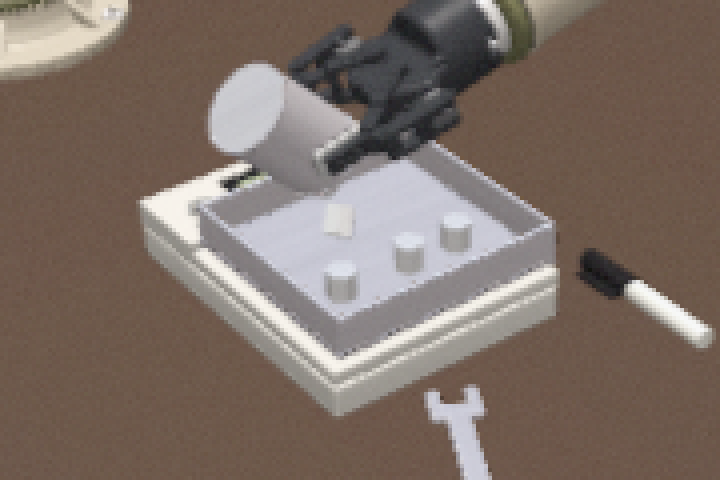

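One offcut is visible at (338,220) and the rest are hidden by the tin. I raise and tip further to make sure it is empty, then tilt back upright.

Call:
{"fn": "arm_command", "kwargs": {
  "deltas": [0, 0, 0.02, 0, 0, 0, 0, 0, 0, 0.04, -0.12, 0, 0, 0, 0, 0, 0.045, -0.25, 0, 0, 0, 0, 0, 0.045, -0.35, 0, 0, 0, 0, 0, 0.045, -0.35, 0, 0, 0, 0, 0, 0.045, -0.25, 0, 0, 0, 0, 0, 0.045, -0.35, 0, 0, 0, 0, 0, 0.045, -0.35, 0, 0, 0]
}}

```text
time: 31.4
eef_pos: [0.5733, -0.0538, 0.1945]
ee_rot: [-0.013, 1.492, -1.585]
ft_force: [-0.6, -0.3, -1.7]
opening: 0.0653
```

Call:
{"fn": "arm_command", "kwargs": {
  "deltas": [0, 0, 0.02, 0.14, 0, 0, 0, 0, 0, 0.04, 0.28, 0, 0, 0, 0, 0, 0.06, 0.42, 0, 0, 0, 0, 0.01, 0.065, 0.56, 0, 0, 0, -0.005, 0.03, 0.065, 0.7, 0, 0, 0, -0.01, 0.05, 0.065, 0.84, 0, 0, 0, -0.015, 0.07, 0.065, 0.98, 0, 0, 0, -0.02, 0.09, 0.065, 1.12, 0, 0, 0]
}}

```text
time: 32.2
eef_pos: [0.5537, 0.0375, 0.262]
ee_rot: [3.138, 0.522, 1.57]
ft_force: [0.0, -0.8, -1.9]
opening: 0.0651
```

Call:
{"fn": "arm_command", "kwargs": {
  "deltas": [-0.01, 0.025, 0, 0.14, 0, 0, 0, -0.03, 0.05, 0, 0.28, 0, 0, 0, -0.045, 0.075, 0, 0.42, 0, 0, 0, -0.06, 0.1, 0, 0.56, 0, 0, 0, -0.075, 0.125, 0, 0.7, 0, 0, 0, -0.09, 0.15, 0, 0.84, 0, 0, 0, -0.11, 0.18, 0, 0.98, 0, 0, 0, -0.13, 0.213, 0, 1.12, 0, 0, 0]
}}

```text
time: 33.0
eef_pos: [0.4244, 0.249, 0.2629]
ee_rot: [3.134, -0.597, 1.571]
ft_force: [-0.6, 0.4, -0.4]
opening: 0.0654
```

```bash
python3 - <<'E'
from h import *
o=bot.observe();print(o['eef_pos'],Ro.from_euler('xyz',o['ee_rot']).as_matrix().round(3).tolist(),o['joint_positions'].round(2),o['opening'],o['ft_force'])
t=snap('top');a=t['img'][125:285,190:390].repeat(3,0).repeat(3,1);c=snap('wrist')
b=c['img'][160:320,220:420].repeat(2,0).repeat(2,1)[:, :190]
w=c['img'][150:350,230:420]
o=np.zeros((480,800,3),np.uint8);o[:,:600]=a;o[:200,605:795]=w;cv2.imwrite('pics/t14.png',o[:,:,::-1])
E
```

```text
[0.42443829 0.24896418 0.26285752] [[-0.0, 1.0, 0.007], [0.827, -0.004, 0.562], [0.562, 0.006, -0.827]] [-0.84 -0.07  0.63  1.95 -0.59  1.18  0.01] 0.06538405683908802 [-0.56095954  0.44912956 -0.44206747]
```

View pics/t14.png

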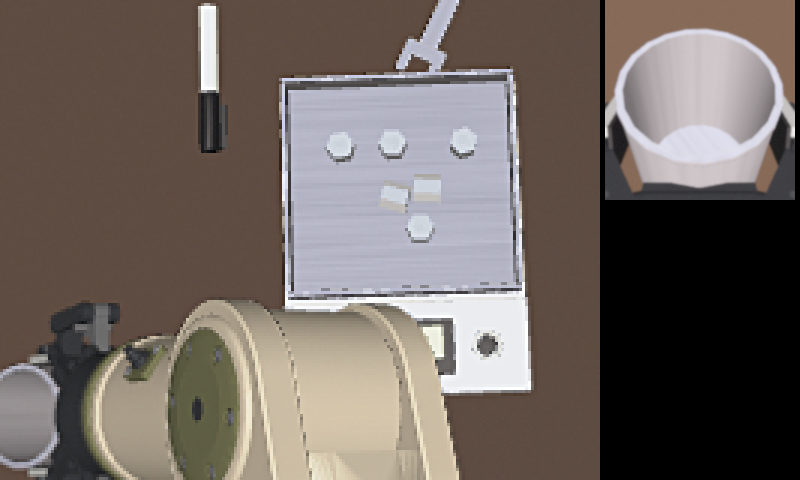

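All six offcuts are in the pan and the tin is empty. I stand it back at its original spot.

Call:
{"fn": "arm_command", "kwargs": {
  "deltas": [0, 0, 0, 0.14, 0, 0, 0, 0, 0, -0.03, 0.28, 0, 0, 0, 0, 0, -0.07, 0.42, 0, 0, 0, 0, 0, -0.11, 0.451, 0, 0, 0, 0, 0, -0.15, 0.451, 0, 0, 0, 0, 0, -0.18, 0.451, 0, 0, 0, 0, 0, -0.2, 0.451, 0, 0, 0, 0, 0, -0.205, 0.451, 0, 0, 0]
}}

```text
time: 33.9
eef_pos: [0.4238, 0.2489, 0.0533]
ee_rot: [3.142, -1.036, 1.571]
ft_force: [0.3, 0.1, -0.3]
opening: 0.0646
```

Call:
{"fn": "arm_command", "kwargs": {
  "deltas": [0, 0, -0.002, 0, 0, 0, 0, 0, 0, -0.004, 0, 0, 0, 0, 0, 0, -0.006, 0, 0, 0, 0, 0, 0, -0.007, 0, 0, 0, 0, 0, 0, -0.007, 0, 0, 0, 0]
}}

```text
time: 34.4
eef_pos: [0.4245, 0.2498, 0.0499]
ee_rot: [3.134, -1.041, 1.578]
ft_force: [-0.9, -5.0, 10.4]
opening: 0.0649
```

```bash
python3 - <<'E'
from h import *
o=bot.observe();print(o['eef_pos'],o['ee_rot'],o['ft_force'],o['opening'])
E
```

```text
[0.42454328 0.24983784 0.04987581] [ 3.13376784 -1.04062072  1.5779845 ] [-0.94458615 -5.04563823 10.40407311] 0.06494372861422118
```

Call:
{"fn": "arm_command", "kwargs": {
  "deltas": [0, 0, 0.001, 0, 0, 0, 0, 0, 0, 0.001, 0, 0, 0, 1, 0, 0, 0.001, 0, 0, 0, 1, 0, 0, 0.001, 0, 0, 0, 1, 0, 0, 0.001, 0, 0, 0, 1]
}}

```text
time: 34.9
eef_pos: [0.4235, 0.2499, 0.0486]
ee_rot: [3.14, -1.038, 1.573]
ft_force: [0.4, 0.3, 0.2]
opening: 0.0857
```

Call:
{"fn": "arm_command", "kwargs": {
  "deltas": [0, -0.01, 0.006, 0, 0, 0, 1, 0, -0.03, 0.017, 0, 0, 0, 1, 0, -0.06, 0.034, 0, 0, 0, 1, 0, -0.09, 0.051, 0, 0, 0, 1, 0, -0.12, 0.069, 0, 0, 0, 1, 0, -0.12, 0.11, 0, 0, 0, 1, 0.01, -0.12, 0.15, -0.1, 0, 0, 1, 0.02, -0.12, 0.19, -0.2, 0, 0, 1]
}}

```text
time: 35.7
eef_pos: [0.4439, 0.1273, 0.2396]
ee_rot: [-3.14, -0.834, 1.564]
ft_force: [1.6, 1.4, -0.2]
opening: 0.0854
```

```bash
python3 - <<'E'
from h import *
t=snap('top');h=cv2.cvtColor(t['img'],cv2.COLOR_RGB2HSV);m=((h[...,2]>140)&(h[...,1]<60)).astype(np.uint8)
k,l,s,ce=cv2.connectedComponentsWithStats(m)
for i in range(1,k):
    if s[i,4]>100 and 190<ce[i][0]<270 and 230<ce[i][1]<300: print(s[i],ce[i])
w=snap('wrist','w15')
cv2.imwrite('pics/t15.png',t['img'][:,:,::-1])
o=bot.observe();print(o['eef_pos'],o['ee_rot'],o['joint_positions'].round(2))
E
```

```text
[215 250  28  28 428] [231.3317757  263.25700935]
[0.44707274 0.12952238 0.24670027] [ 3.12057757 -0.83740319  1.58704561] [-0.48  0.14  0.78  1.96 -0.89  1.47  0.6 ]
```

The tin stands upright at the same spot. I return to the probe.

Call:
{"fn": "arm_command", "kwargs": {
  "deltas": [0.01, -0.02, 0.01, -0.14, 0, 0, 1, 0.02, -0.05, 0.02, -0.28, 0, 0, 1, 0.03, -0.08, 0.02, -0.42, 0, 0, 1, 0.035, -0.11, 0.02, -0.56, 0, 0, 1, 0.04, -0.14, 0.02, -0.7, 0, 0, 1, 0.04, -0.17, 0.02, -0.84, 0, 0, 1, 0.04, -0.17, 0.02, -0.84, 0, 0, 1]
}}

```text
time: 36.5
eef_pos: [0.4834, -0.0408, 0.2589]
ee_rot: [-3.141, 0.005, 1.573]
ft_force: [0.3, 1.4, -0.2]
opening: 0.0854
```

Call:
{"fn": "arm_command", "kwargs": {
  "deltas": [0, -0.03, 0, 0, 0, -0.14, 1, 0, -0.06, 0, 0, 0, -0.28, 1, 0, -0.09, 0, 0, 0, -0.42, 1, 0, -0.12, 0, 0, 0, -0.56, 1, 0, -0.15, 0, 0, 0, -0.7, 1, 0, -0.18, 0, 0, 0, -0.84, 1, 0, -0.21, 0, 0, 0, -0.98, 1, 0, -0.21, 0, 0, 0, -1.12, 1]
}}

```text
time: 37.3
eef_pos: [0.4815, -0.2547, 0.2586]
ee_rot: [-3.14, -0.0, 0.438]
ft_force: [-0.5, 0.4, -0.3]
opening: 0.0854
```

Call:
{"fn": "arm_command", "kwargs": {
  "deltas": [-0.01, -0.02, 0, 0, 0, -0.14, 1, -0.02, -0.05, 0, 0, 0, -0.28, 1, -0.03, -0.08, 0, 0, 0, -0.42, 1, -0.03, -0.1, 0, 0, 0, -0.45, 1, -0.03, -0.1, 0, 0, 0, -0.45, 1]
}}

```text
time: 37.8
eef_pos: [0.4516, -0.353, 0.2583]
ee_rot: [-3.14, 0.001, -0.005]
ft_force: [-0.8, 0.3, -0.1]
opening: 0.0855
```

```bash
python3 - <<'E'
from h import *
o=bot.observe();print(o['eef_pos'],o['ee_rot'])
c=snap('wrist');p=np.array(proj(c,(.4572,-.3586,.175)));print(p)
x,y=p.astype(int);h=cv2.cvtColor(c['img'],cv2.COLOR_RGB2HSV);m=((h[...,2]>150)&(h[...,1]<50)).astype(np.uint8)
k,l,s,ce=cv2.connectedComponentsWithStats(m)
for i in range(1,k):
    if s[i,4]>100 and abs(ce[i]-p).max()<40: print(s[i],ce[i],at(c,*ce[i],.175))
E
```

```text
[ 0.45162331 -0.35299203  0.25834481] [-3.13950035e+00  5.48179253e-04 -4.77427266e-03]
[331.2991299  202.08044001]
[317 188  31  30 729] [332.42112483 202.1563786 ] [ 0.4571347  -0.35947846  0.175     ]
```

Call:
{"fn": "arm_command", "kwargs": {
  "deltas": [0.0055, -0.006, -0.03, 0, 0, 0.005, 1, 0.0055, -0.006, -0.06, 0, 0, 0.005, 1, 0.0055, -0.006, -0.09, 0, 0, 0.005, 1, 0.0055, -0.006, -0.115, 0, 0, 0.005, 1, 0.0055, -0.006, -0.121, 0, 0, 0.005, 1, 0.0055, -0.006, -0.121, 0, 0, 0.005, 1]
}}

```text
time: 38.45
eef_pos: [0.4592, -0.355, 0.1372]
ee_rot: [-3.139, 0.002, 0.008]
ft_force: [0.9, -0.2, -0.1]
opening: 0.0854
```

Call:
{"fn": "arm_command", "kwargs": {
  "deltas": [0, 0, 0, 0, 0, 0, 0.5, 0, 0, 0, 0, 0, 0, 0, 0, 0, 0, 0, 0, 0, 0, 0, 0, 0, 0, 0, 0, 0, 0, 0, 0, 0, 0, 0, 0, 0, 0, 0, 0, 0, 0, 0, 0, 0, 0, 0, 0, 0, 0]
}}

```text
time: 39.15
eef_pos: [0.4594, -0.3565, 0.1383]
ee_rot: [3.141, 0.001, 0.007]
ft_force: [-0.5, 1.1, 6.0]
opening: 0.0227
```

Call:
{"fn": "arm_command", "kwargs": {
  "deltas": [0, 0, 0.02, 0, 0, 0, 0, 0, 0, 0.05, 0, 0, 0, 0, 0, 0, 0.08, 0, 0, 0, 0, 0, 0, 0.11, 0, 0, 0, 0, 0.0, 0, 0.11, 0, 0, 0, 0, 0.005, 0.04, 0.11, 0, 0, 0, 0, 0.01, 0.08, 0.11, 0, 0, 0, 0, 0.015, 0.12, 0.11, 0, 0, 0, 0]
}}

```text
time: 39.95
eef_pos: [0.4735, -0.2349, 0.2465]
ee_rot: [-3.141, 0.003, 0.006]
ft_force: [0.9, 0.7, 0.2]
opening: 0.0229
```

Call:
{"fn": "arm_command", "kwargs": {
  "deltas": [0.001, 0.05, 0, 0, 0, 0, 0, 0.002, 0.1, 0, 0, 0, 0, 0, 0.003, 0.15, 0, 0, 0, 0, 0, 0.003, 0.1685, 0, 0, 0, 0, 0, 0.003, 0.1685, -0.03, 0, 0, 0, 0, 0.003, 0.1685, -0.06, 0, 0, 0, 0, 0.003, 0.1685, -0.07, 0, 0, 0, 0, 0.003, 0.1685, -0.07, 0, 0, 0, 0]
}}

```text
time: 40.75
eef_pos: [0.4757, -0.0678, 0.1763]
ee_rot: [3.141, 0.005, 0.006]
ft_force: [-0.0, -0.4, -0.3]
opening: 0.0227
```

```bash
python3 - <<'E'
from h import *
c=snap('wrist');o=bot.observe();print(o['eef_pos'],o['ee_rot'],o['ft_force'])
im=cv2.resize(c['img'][80:230,220:420],None,fx=4,fy=4,interpolation=2);cv2.imwrite('pics/w16.png',im[:,:,::-1])
E
```

```text
[ 0.47668363 -0.06819232  0.17759919] [3.14080522 0.00324352 0.00578029] [ 0.78282729  0.13874707 -0.652113  ]
```

View pics/w16.png

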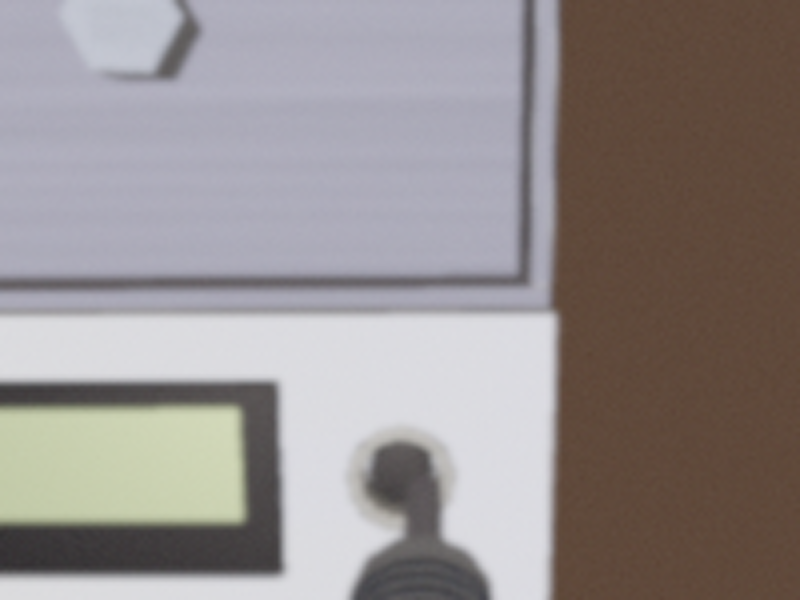

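The rod at x≈424 is to the right of the ring centre at (402,475), about 5 mm too far toward −y. I check the number before correcting.

```bash
python3 - <<'E'
from h import *
c=snap('wrist');print(at(c,220+402/4,80+475/4,.056),at(c,220+424/4,80+472/4,.064),bot.observe()['eef_pos'])
E
```

```text
[ 0.47489869 -0.06517711  0.056     ] [ 0.47766578 -0.07011515  0.064     ] [ 0.47737461 -0.06829331  0.17838028]
```

Call:
{"fn": "arm_command", "kwargs": {
  "deltas": [0, 0.0025, 0, 0, 0, 0, 0, 0, 0.0045, 0, 0, 0, 0, 0, 0, 0.0045, 0, 0, 0, 0, 0]
}}

```text
time: 41.15
eef_pos: [0.4776, -0.0628, 0.1783]
ee_rot: [-3.141, 0.001, 0.007]
ft_force: [0.0, 0.3, -1.1]
opening: 0.0226
```

```bash
python3 - <<'E'
from h import *
c=snap('wrist');g=cv2.cvtColor(c['img'],cv2.COLOR_RGB2GRAY).astype(int);o=bot.observe();print(o['eef_pos'])
for y in range(182,216,2): print(y,' '.join('%3d'%v for v in g[y,304:342]))
E
```

```text
[ 0.47741216 -0.06292502  0.17811632]
182 225 224 225 225 225 225 225 225 225 225 225 225 225 225 225 225 225 227 225 225 225 226 225 225 225 225 226 226 225 225 226 226 226 225 225 226 225 226
184 226 225 225 225 225 225 225 225 226 225 225 225 225 226 225 225 225 226 226 225 225 225 225 225 226 225 225 225 225 225 225 225 225 225 226 225 225 225
186 225 225 225 226 225 225 225 225 225 225 226 226 225 225 226 225 226 225 226 225 225 225 225 225 225 225 225 225 226 225 225 225 226 226 225 225 225 226
188 225 225 225 224 225 225 225 226 225 225 226 225 225 225 225 224 221 218 216 217 218 217 217 214 214 215 217 220 223 224 225 226 225 226 225 225 226 225
190 225 225 225 226 225 225 225 226 225 226 226 224 224 221 217 211 202 196 197 198 197 196 194 194 196 197 196 199 204 212 219 224 225 226 226 226 225 226
192 226 226 225 226 225 226 225 226 225 225 221 215 205 199 196 194 188 180 173 165 154 145 142 149 160 169 176 185 193 200 205 212 219 224 225 225 225 226
194 226 226 226 225 225 225 225 225 224 220 211 199 193 191 182 162 134 110 102  99  96  96  96  95  94  95 101 124 156 180 19
[... 889 characters left out ...]
  93  93  93  95  92  94  89  90  99 109 125 152 175 188 195 207 217 223 225
208 225 226 226 226 226 226 226 225 225 220 211 200 192 187 174 157 135 114  98  93  94  95  93  92  94  94 106 130 152 171 181 189 197 209 218 224 225 225
210 225 225 225 226 225 226 225 225 226 224 221 210 200 195 191 186 170 138 107  95  94  93  93  91  94 104 132 162 182 190 194 201 213 221 225 225 226 226
212 226 225 225 226 225 226 225 225 225 225 225 224 220 213 207 194 170 136 106  95  95  96  96  95  96 111 146 178 198 208 215 219 224 225 225 225 225 225
214 225 225 225 225 225 225 225 225 225 225 225 223 220 211 198 177 152 126 109 104 104 107 106 103 104 114 146 183 206 217 222 224 225 225 225 225 225 226
```

Now centred: ring at column 326, rod at 325. Press.

Call:
{"fn": "arm_command", "kwargs": {
  "deltas": [-0.001, 0, -0.006, 0, 0, 0, 0, -0.001, 0, -0.011, 0, 0, 0, 0, -0.001, 0, -0.015, 0, 0, 0, 0, -0.001, 0, -0.018, 0, 0, 0, 0, -0.001, 0, -0.019, 0, 0, 0, 0, -0.001, 0, -0.02, 0, 0, 0, 0, -0.001, 0, -0.02, 0, 0, 0, 0]
}}

```text
time: 41.9
eef_pos: [0.4765, -0.0633, 0.1581]
ee_rot: [-3.141, 0.001, 0.007]
ft_force: [-2.0, 1.5, 5.3]
opening: 0.0227
```

Call:
{"fn": "arm_command", "kwargs": {
  "deltas": [0, 0, -0.001, 0, 0, 0, 0, 0, 0, -0.002, 0, 0, 0, 0, 0, 0, -0.002, 0, 0, 0, 0]
}}

```text
time: 42.2
eef_pos: [0.4775, -0.0634, 0.1576]
ee_rot: [-3.141, -0.001, 0.007]
ft_force: [-3.8, 1.7, 20.2]
opening: 0.0225
```

Bottomed at 20 N. Return the probe to the rack.

Call:
{"fn": "arm_command", "kwargs": {
  "deltas": [0, 0, 0.03, 0, 0, 0, 0, 0, 0, 0.07, 0, 0, 0, 0, 0, -0.01, 0.09, 0, 0, 0, 0, 0, -0.06, 0.09, 0, 0, 0, 0, -0.004, -0.11, 0.09, 0, 0, 0, 0, -0.008, -0.16, 0.09, 0, 0, 0, 0, -0.012, -0.21, 0.09, 0, 0, 0, 0, -0.016, -0.25, 0.09, 0, 0, 0, 0]
}}

```text
time: 43.0
eef_pos: [0.4592, -0.316, 0.2453]
ee_rot: [3.141, 0.003, 0.006]
ft_force: [0.4, 1.1, -0.1]
opening: 0.023
```

Call:
{"fn": "arm_command", "kwargs": {
  "deltas": [-0.001, -0.03, 0, 0, 0, 0, 0, -0.002, -0.044, 0, 0, 0, 0, 0, -0.002, -0.044, 0, 0, 0, 0, 0, -0.002, -0.044, 0, 0, 0, 0, 0, -0.002, -0.044, 0, 0, 0, 0, 0]
}}

```text
time: 43.5
eef_pos: [0.4587, -0.3559, 0.2455]
ee_rot: [-3.141, 0.002, 0.009]
ft_force: [-0.2, -0.5, -0.2]
opening: 0.0225
```

```bash
python3 - <<'E'
from h import *
c=snap('wrist');o=bot.observe();print(o['eef_pos'],o['ee_rot'],o['opening'],o['ft_force'])
E
```

```text
[ 0.45886536 -0.35575151  0.24554485] [-3.14081583e+00  1.76619757e-03  9.13482575e-03] 0.022821592314882164 [-0.15175141  0.78306459 -1.15100076]
```

Call:
{"fn": "arm_command", "kwargs": {
  "deltas": [0, -0.002, 0, 0, 0, 0, 0, 0, -0.002, -0.01, 0, 0, 0, 0, 0, -0.002, -0.025, 0, 0, 0, 0, 0, -0.002, -0.035, 0, 0, 0, 0, 0, -0.002, -0.045, 0, 0, 0, 0, 0, -0.002, -0.055, 0, 0, 0, 0, 0, -0.002, -0.055, 0, 0, 0, 0]
}}

```text
time: 44.25
eef_pos: [0.4577, -0.3583, 0.1888]
ee_rot: [-3.14, 0.004, 0.007]
ft_force: [0.3, 2.0, -2.2]
opening: 0.0227
```

Call:
{"fn": "arm_command", "kwargs": {
  "deltas": [0, 0, -0.02, 0, 0, 0, 0, 0, 0, -0.035, 0, 0, 0, 0, 0, 0, -0.045, 0, 0, 0, 0, 0, 0, -0.049, 0, 0, 0, 0, 0, 0, -0.05, 0, 0, 0, 0, 0, 0, -0.05, 0, 0, 0, 0]
}}

```text
time: 44.85
eef_pos: [0.4581, -0.3589, 0.1406]
ee_rot: [-3.141, 0.002, 0.007]
ft_force: [0.9, 3.4, -4.2]
opening: 0.0228
```

Call:
{"fn": "arm_command", "kwargs": {
  "deltas": [0, 0, 0, 0, 0, 0, 0.4, 0, 0, 0, 0, 0, 0, 1, 0, 0, 0, 0, 0, 0, 1, 0, 0, 0, 0, 0, 0, 1, 0, 0, 0, 0, 0, 0, 1, 0, 0, 0, 0, 0, 0, 1]
}}

```text
time: 45.45
eef_pos: [0.4581, -0.3593, 0.1407]
ee_rot: [3.141, 0.002, 0.007]
ft_force: [0.8, 0.5, -0.7]
opening: 0.0856
```

Call:
{"fn": "arm_command", "kwargs": {
  "deltas": [0, 0, 0.03, 0, 0, 0, 1, 0, 0, 0.07, 0, 0, 0, 1, 0, 0, 0.11, 0, 0, 0, 1, 0, 0, 0.15, 0, 0, 0, 1, 0, 0.04, 0.17, 0, 0, 0, 1, 0, 0.08, 0.17, 0, 0, 0, 1, 0, 0.11, 0.17, 0, 0, 0, 1, 0, 0.11, 0.17, 0, 0, 0, 1]
}}

```text
time: 46.25
eef_pos: [0.46, -0.2439, 0.3104]
ee_rot: [-3.139, 0.001, 0.015]
ft_force: [0.5, 0.1, -0.5]
opening: 0.0854
```

```bash
python3 - <<'E'
from h import *
o=bot.observe();print(o['eef_pos'],o['time'])
c=snap('wrist');h=cv2.cvtColor(c['img'],cv2.COLOR_RGB2HSV);m=((h[...,2]>150)&(h[...,1]<50)).astype(np.uint8)
p=np.array(proj(c,(.4572,-.3586,.175)));k,l,s,ce=cv2.connectedComponentsWithStats(m)
for i in range(1,k):
    if s[i,4]>60 and abs(ce[i]-p).max()<40: print('probe top',p,s[i],ce[i],at(c,*ce[i],.175))
t=snap('top');h=cv2.cvtColor(t['img'],cv2.COLOR_RGB2HSV)
P=t['img'][155:222,289:361];g=cv2.cvtColor(P,cv2.COLOR_RGB2GRAY)
k,l,s,ce=cv2.connectedComponentsWithStats((g>195).astype(np.uint8))
for i in range(1,k):
    if s[i,4]>15: print('pan',s[i],(ce[i]+[289,155]).round(0))
m=((h[...,2]>140)&(h[...,1]<60)).astype(np.uint8);k,l,s,ce=cv2.connectedComponentsWithStats(m)
for i in range(1,k):
    if s[i,4]>20 and 150<ce[i][0]<280 and 160<ce[i][1]<300: print('bench',s[i],ce[i])
E
```

```text
[ 0.45999134 -0.24388964  0.31042328] 46.25
probe top [443.31129074 198.31309584] [431 188  25  25 478] [442.56903766 199.82217573] [ 0.45568934 -0.35805898  0.175     ]
pan [27 13  9  8 55] [320. 172.]
pan [51 12  9  9 56] [344. 171.]
pan [10 14  8  8 54] [303. 173.]
pan [39 30  9  5 45] [332. 187.]
pan [28 32  9  6 40] [321. 189.]
pan [37 42  9  7 51] [330. 200.]
bench [156 152  20  17  67] [165.58208955 160.14925373]
bench [215 250  28  28 424] [231.42688679 263.31839623]
```

```bash
python3 -c "
from h import *
print(bot.finish_job())"
```

```text
the job is handed in; nothing more can be done
None
```

The job is done and handed in at 46 s on the robot's clock. The interface gives no verdict, so the results below are from my own checks.

- **Zero key:** pressed fully down with the probe while the pan was empty; it bottomed out at about 15 N. The probe then went back in its hole so the gripper was free.
- **Offcuts:** I placed the three bench offcuts in the pan, then tipped the tin's three in. The last top view showed six in the pan and none left on the bench.
- **Tin:** empty, and standing upright at its original spot.
- **Record key:** my first position was about 5 mm off-centre to the right. I saw this before pressing and corrected it; the key bottomed out at about 20 N.
- **Probe:** back in the middle rack hole, with its top within about 1.5 mm of where it started.
- **Drivers:** not touched during the run, but I did not check them again at the end.

The last check of the probe, tin and pan used measurements from the camera images; I did not view a final picture because all 16 views were used. I saw nothing knocked aside during the run.

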